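Load a hex bar into the tilted collet fixture and lock it

TASK

Take the six-sided bar out of the stock rack, feed it down the bore of the tilted collet until it is home on the depth stop (the collet is indexed to an unknown angle, so feel for where the six-sided hole takes the bar), and let go of it. Then swing the collet's closing lever all the way down so that the jaws hold the bar. Leave the other two bars in the rack and do not shove the tools lying around.

Things in the scene. Friction and masses are not known exactly. Their poses are not given: they have to be found in the camera images.
- hex_bar_mid (a point): Centre (half-way up, on the axis) of the six-sided steel bar, the thickest and longest of three: 27 mm across flats, 31.2 across corners, 120 long, 0.38 to 0.58 kg, both ends alike. Starts upright in a rack hole, foot 8 mm and top 128 mm above the worktop, its lowest 32 mm inside the rack. z along the bar (up at the start); x square to a pair of flats (other pairs 60 and 120 degrees from it).
- hex_bar: The same six-sided bar; origin at the centre of its lower end (60 mm below hex_bar_mid), same axes.
- round_bar_mid (a point): Centre of the round steel bar, 18 mm in diameter, 105 mm long (not wanted), upright in another hole of the rack; z along it.
- square_bar_mid (a point): Centre of the square steel bar, 14 x 14 mm, 90 mm long (not wanted), upright in the remaining hole of the rack; z along it.
- stock_rack: Fixed wooden block 70 x 210 x 40 mm with three round 35 mm holes, 32 mm deep, 70 mm apart along its y axis, the middle one at its centre; origin at the centre of its underside. Which bar stands in which hole varies; there is one in each.
- fixture: Grey tilting collet fixture, fixed, place and yaw vary; origin at the centre of its underside, x away from the robot, z up. Dark base 150 x 120 x 14 mm; two cheeks 118 mm high, 43 mm to either side, carry a round steel head 68 mm in diameter and 87 long, which leans 35 degrees from vertical towards the robot. Only the lever rises past the plane of the head's top face.
- collet_mouth (a point): Centre of the mouth, in the top face of the head, 26 mm to the robot's side of the fixture's middle, 122 mm above the worktop. z along the bore, out of the mouth (35 degrees from vertical, leaning towards the robot). First a round lead-in cone, 42 mm wide at the face and 32.6 mm at its foot 12.5 mm down; from 13 to 43 mm down three jaws form the six-sided hole.
- collet_head: Head with the collet; origin on the bore axis 45 mm below the mouth, 85 mm above the fixture's origin; z along the bore. The open hole is 29.3 mm across flats (1.15 mm to spare each side). It is locked at an angle about it that NO pose here gives: turn the bar about its axis in small steps, pressing under 10 N, or look in. It fits every 60 degrees; over 7 off, the bar stands on the jaws 13 mm in.
- stop_face (a point): Centre of the flat end of the depth stop inside the head, on the bore axis, 45 to 57 mm down from the mouth (its setting varies; it is tight). z out of the bore. With the bar home on it the bar's centre is 60 mm from it and 63 to 75 mm of the bar stand out of the mouth. Let go in the open collet, a bar that does not bind slides to the stop by its weight and leans a little.
- lever_ball (a point): Centre of the black ball, 26 mm in diameter, at the end of the closing lever, 66 mm to the right (-y) of the fixture's middle plane. Open: lever up and away from the robot, 55 degrees above level, ball 163 mm high. Closed: level, pointing away from the robot, ball 85 mm high. It takes 5 to 10 N, up to 20 as the jaws bite at the end, and stays where left. Push it down or pinch it from above.
- lever_hinge (a point): Point on the lever's hinge axis, in the ball's plane of motion: 85 mm above and 66 mm to the right (-y) of the fixture's origin. Its frame is the fixture's: x level, away from the robot; y (the hinge axis) to the left; z up. At joint value q the ball is 95 mm from here at an angle 0.96 - q above x.
- lever (a joint): Closing lever, rad: 0 open (55 degrees above level), 0.96 closed (level, end stop). Starts between 0 and 0.1. Closing it draws the jaws onto the bar.
- tin_of_bolts: Bystander: open sheet-metal tin with bolts, about 78 mm wide and 82 mm high, at the back right.
- marker: Bystander: white paint marker, 138 mm long, lying in front of the fixture.
- file_tool: Bystander: flat file with a wooden handle, 320 mm long, lying at the back edge.
- square_magnet: Bystander: flat three-cornered yellow welding magnet, 84 mm, at the back left.
- f_clamp: Bystander: F-clamp, 93 x 314 mm, lying flat at the left.
- screwdriver: Bystander: screwdriver with a red handle, 230 mm, lying at the back.
Mind the look-alikes: they are no part of the job. What is shaped like the hex_bar but orange is not meant.

How it is judged:
By the outcome, as a careful person would: the job done as asked, in the order asked, and still so for the second after the job is handed in, with the robot touching nothing.
It also fails if it takes over 61 s, if anything falls off the work surface, if the arm or the gripper's body presses on something with over 40 N, if the wrist force passes 120 N, or if a joint passes its speed limit or range.

ROBOT

A 7-joint arm with a two-finger parallel gripper is mounted at the origin on the work surface; the furniture and walls round the work are solid. World frame = base frame: x ahead of the robot, y to its left, z up, the work surface at z = 0. Lengths are in m, angles in rad, forces in N, time in s.
With the tool pointing down it reaches from about 0.4 to 0.875 m from the base axis. Payload 6.5 kg.
Tool frame: the origin (TCP) lies on the centre line of the jaws, within the pads' length; the fingertips stand 14 mm ahead of it and the grasp point (between the pads) lies 5 mm behind it (bot.tcp_to_tips is the distance from the TCP to the fingertips, in m); z points along the fingers, y is the line along which they close (so a half turn about z gives the same grasp; the last joint's range is limited). The gripper opens to 85 mm and grips with 20 to 120 N. Pads are 22 mm wide; open, the fingers measure 114 mm over their backs; the gripper's body (76 mm by 85 mm) begins 54 mm behind the grasp point. The pads swing forward as they close: fully open they stand 13 mm farther back than shut.
Start: joints at [1.14, 0.536, -0.004, 1.538, 0.003, 1.067, -0.071], TCP at [0.232, -0.607, 0.245] pointing down, gripper open.
Joint ranges: [-2.7, 2.7], [-0.37, 2.16], [-1.27, 1.26], [0.24, 2.4], [-1.31, 4.45], [0.19, 1.91], [-2.76, 2.76]. Speed limits (rad/s): [2.39, 2.39, 3.14, 3.14, 3.14, 3.14, 3.14].

INTERFACE

Orientations are given as a rotation vector (axis times angle).
In Python, from cell import bot, eyes gives the robot as it stands.
- The arm moves only by the tool play_rows, never from a script. Its argument "steps" is a list of rows, each a list of 2 entries, a list of its own where there are three numbers: the shift along the tool's x, y, z in mm, then the turn, a rotation vector about the tool's x, y, z in degrees. A call has 1 to 5 rows; each row shifts and turns the commanded pose from where the row before left it, along the tool's axes as they then stand; what a row does not reach is not made up. A row lasts 1/8 s, in which the tool goes at most 62.5 mm and 10.7 degrees, less where a joint would pass 70% of its speed; a pose out of reach is approached as far as the arm can. A call is refused whole if a number of a shift passes 62.5 or a number of a turn 10.7, either way. A call with a gripper value outside its range is refused whole. "gripper" is the finger opening in mm, from 0 to 85.4, set as the call begins (left out, the last holds). The fingers move at their own pace and stop on an object; "squeeze" is the grip in N (left out, the last holds). Time passes only in rows, so rows that do not move let the fingers close. It gives the time, the measured TCP pose, the force, the opening and the grip force at its end, in the units of the state.
- bot.state(): the state, without advancing time (a new reading comes with each control period).
- eyes.read_camera(name): name is "scene" or "top" or "wrist"; returns a dict with "image" (400x640x3 uint8, red, green, blue), "depth" (400x640 float32, m along the optical axis (not along the pixel's ray), 0 where there is no reading), "fovy" (degrees; the focal length in pixels is half the picture's height over the tangent of half this angle, whatever the lens; pixels are square), "cx", "cy" (the principal point, pixels), "dist_coeffs" ([k1, k2, p1, p2, k3] as OpenCV has them; the pictures are not rectified), "origin" and "rotation" of the camera in the world. Camera axes: x right, y down, z forward; pixel columns grow to the right and rows downward; lengths in m; the calibration is good to about 2 mm. A picture is of the moment at which its call begins.
- bot.job_done(): hands the job in; it is judged then, once.
Trained networks look in a picture, given as the dict that the camera call returned (one of the last four; its "shot" number tells which), for a name from the list of things; names that differ only in an ending like _2 or _b are one class to them, and where a whole thing is asked for, a point or a joint stands for the part that bears it (a point fixed in the world has none). Each returns a list of dicts, best first, with "p" (0 to 1); they miss things now and then, are a little off and sometimes report something else, mostly with a low value. They report only what shows in the picture. A call takes as long as a camera call. They do not tell look-alikes from the thing itself.
- eyes.silhouettes(picture, name): "region" (400x640 bool, what is visible of it) and "position" ([column, row] in pixels, amid what is visible of it).
- eyes.tip_of(picture, name): "position" ([column, row] in pixels: a listed point, or the origin of a listed thing).
The state is a dict: "t": time; "joint_pos": joint angles; "qvel": joint speeds; "tau": joint torques, N m; "ee_pos": TCP position; "ee_rot": TCP orientation; "ft_force": force on the tool from outside, world axes, zero at the start; "wrist_torque": the same for the moment, N m; "opening": finger opening in m; "grip_force": force on a finger pad.
Only numpy, scipy, OpenCV 4.12 (cv2) and the standard library are available. Lean on these libraries where they do the work, as an engineer would, in place of code of your own. Each camera call takes 0.05 s, during which the arm holds its last target. There are 200 camera calls.

## Working session

There is one attempt and no reset: what is moved stays moved. The work goes in short steps, Python scripts to look and compute and a tool call to move; the robot and the scene stay as the last step left them, time stands still between calls to the robot, and variables do not carry over. Pictures are saved under pics/ and viewed, at most 10 in all, crops included, and the job is handed in when it is done.

Besides the shell and the picture viewer there is one more tool, called after "Request:" as a command line: name --argument value ..., lists and objects as JSON in quotes. play_rows: Moves the arm, as the interface text tells. Its arguments: {"type":"object","properties":{"steps":{"type":"array","items":{"type":"array"}},"gripper":{"type":"number"},"squeeze":{"type":"number"}},"required":["steps"]}

```bash
ls; mkdir -p pics; cat > h.py <<'E'
import numpy as np, cv2
from scipy.spatial.transform import Rotation as R
from cell import bot, eyes
def f(p): return 200/np.tan(np.radians(p['fovy'])/2)
def K(p): return np.array([[f(p),0,p['cx']],[0,f(p),p['cy']],[0,0,1.]])
def ray(p,uv):
    n=cv2.undistortPoints(np.array([[uv]],float),K(p),np.array(p['dist_coeffs']))[0,0]
    return np.array([n[0],n[1],1.])
def world(p,uv,d=None,z=None):
    r=np.array(p['rotation'])@ray(p,uv); o=np.array(p['origin'])
    if z is not None: return o+r*(z-o[2])/r[2]
    if d is None:
        u,v=np.round(uv).astype(int); w=p['depth'][max(v-1,0):v+2,max(u-1,0):u+2]; w=w[w>0]; d=np.median(w) if w.size else np.nan
    return o+r*d
def pix(p,X):
    Rm=np.array(p['rotation']); rv=cv2.Rodrigues(Rm.T)[0]; t=-Rm.T@np.array(p['origin'])
    return cv2.projectPoints(np.atleast_2d(np.array(X,float)),rv,t,K(p),np.array(p['dist_coeffs']))[0][:,0]
def cloud(p,mask):
    v,u=np.nonzero(mask&(p['depth']>0)); uv=np.stack([u,v],1).astype(float)
    n=cv2.undistortPoints(uv[:,None],K(p),np.array(p['dist_coeffs']))[:,0]
    d=p['depth'][v,u]; return np.array(p['origin'])+(np.c_[n,np.ones(len(n))]*d[:,None])@np.array(p['rotation']).T
def save(p,name,box=None,scale=1):
    im=p['image'][:,:,::-1]
    if box: im=im[box[1]:box[3],box[0]:box[2]]
    cv2.imwrite('pics/'+name,cv2.resize(im,None,fx=scale,fy=scale,interpolation=cv2.INTER_CUBIC))
E
python3 - <<'E'
from h import *
np.set_printoptions(precision=4,suppress=True)
for c in ['scene','top']:
    p=eyes.read_camera(c); save(p,c+'0.png')
    print(c,p['origin'],p['fovy'])
    for n in ['hex_bar_mid','round_bar_mid','square_bar_mid','stock_rack','fixture','collet_mouth','collet_head','lever_ball','lever_hinge','stop_face']:
        for r in eyes.tip_of(p,n)[:3]: print(n,round(r['p'],2),np.round(r['position'],1),world(p,r['position']))
s=bot.state();print(s['t'],s['ee_pos'],s['ee_rot'],s['ft_force'],s['opening'])
E
```

```text
pics
scene [-0.426   0.4785  0.679 ] 47.25228523165174
hex_bar_mid 0.88 [398.3 218.3] [-2.0282 -1.1237 -0.9232]
hex_bar_mid 0.5 [395.6 196.4] [-2.1277 -1.2232 -1.0227]
round_bar_mid 0.78 [382.7 229.4] [-1.8821 -0.9776 -0.7771]
round_bar_mid 0.31 [293.8 207.2] [-1.7587 -0.8542 -0.6537]
square_bar_mid 0.66 [413.2 212.3] [-2.1801 -1.2756 -1.0751]
square_bar_mid 0.25 [290.6 240.6] [-1.5857 -0.6812 -0.4807]
stock_rack 0.77 [398.4 236. ] [-1.9092 -1.0048 -0.8043]
fixture 0.75 [291.5 239. ] [-1.6078 -0.7033 -0.5028]
collet_mouth 0.64 [353.9 200.4] [-2.3061 -1.4016 -1.2011]
collet_mouth 0.61 [294.9 205.7] [-1.763  -0.8585 -0.658 ]
collet_mouth 0.26 [308.6 208.9] [-1.8249 -0.9204 -0.7199]
collet_head 0.85 [285.9 209.6] [-1.6746 -0.7701 -0.5696]
collet_head 0.2 [397.  216.7] [-2.0358 -1.1313 -0.9308]
lever_ball 0.71 [297.6 173.5] [-1.9882 -1.0837 -0.8832]
lever_hinge 0.75 [312.3 208.4] [-2.0168 -1.1123 -0.9118]
lever_hinge 0.25 [206.2 295.9] [-0.9345 -0.03    0.1705]
stop_face 0.47 [379.9 227.1] [-1.881  -0.9765 -0.776 ]
top [ 0.3719 -0.0184  1.0365] 55.94056406917704
hex_bar_mid 0.76 [417. 20
[... 322 characters left out ...]
_rack 0.84 [380.7 246. ] [ 0.0604 -0.3299  0.725 ]
fixture 0.96 [287.3 201.1] [ 0.3368 -0.0535  1.0014]
fixture 0.56 [387.5 250.6] [ 0.0766 -0.3137  0.7412]
fixture 0.22 [379.8 170.9] [-0.4049 -0.7952  0.2597]
collet_mouth 0.96 [282.2 202.3] [ 0.3713 -0.019   1.036 ]
collet_head 0.87 [283.5 195.5] [ 0.3266 -0.0637  0.9913]
collet_head 0.23 [191.6 244.8] [1.1556 0.7653 1.8203]
lever_ball 0.73 [305.1 162.7] [ 0.0558 -0.3346  0.7204]
lever_hinge 0.57 [308.7 188.7] [ 0.13   -0.2603  0.7947]
stop_face 0.68 [191.4 164.9] [0.6981 0.3078 1.3627]
stop_face 0.27 [308.3 161.1] [ 0.0307 -0.3596  0.6953]
1.1 [ 0.2319 -0.6072  0.2453] [-3.0894 -0.57    0.0001] [ 0.3536 -0.5906 -0.1966] 0.08477316121160888
```

```bash
sed -i "s/np.array(p\['rotation'\])/RM(p)/g" h.py; sed -i "s/^def f(p)/def RM(p):\n    a=np.array(p['rotation']); return R.from_rotvec(a).as_matrix() if a.size==3 else a\ndef f(p)/" h.py
python3 - <<'E'
from h import *
np.set_printoptions(precision=4,suppress=True)
for c in ['scene','top']:
    p=eyes.read_camera(c)
    print(c,p['origin'],p['rotation'],p['dist_coeffs'],p['cx'],p['cy'])
    for n in ['hex_bar_mid','round_bar_mid','square_bar_mid','stock_rack','fixture','collet_mouth','collet_head','lever_ball','lever_hinge']:
        for r in eyes.tip_of(p,n)[:2]: print(n,round(r['p'],2),np.round(r['position'],1),world(p,r['position']))
E
```

```text
scene [-0.426   0.4785  0.679 ] [-1.1758  1.9611 -1.189 ] [-0.0517  0.      0.      0.      0.    ] 315.5564921633567 197.14349241076889
hex_bar_mid 0.49 [398.  197.2] [ 0.4355 -0.2039  0.1275]
hex_bar_mid 0.23 [394.9 194.7] [ 0.5433 -0.277   0.0698]
round_bar_mid 0.67 [380.9 224.3] [ 0.4088 -0.1334  0.0782]
square_bar_mid 0.71 [290.9 241.7] [0.5386 0.0663 0.0149]
square_bar_mid 0.67 [308.8 209.7] [ 0.5631 -0.0021  0.0833]
stock_rack 0.9 [395.3 235.1] [ 0.3971 -0.1734  0.0396]
stock_rack 0.58 [286.5 215.1] [0.5281 0.0793 0.1057]
fixture 0.69 [289.5 240. ] [0.5487 0.0659 0.0145]
fixture 0.25 [353.8 203.3] [ 0.665  -0.2111  0.0026]
collet_mouth 0.88 [296.1 208.5] [0.5499 0.0417 0.1049]
collet_head 0.79 [288.8 212.1] [0.5269 0.073  0.1134]
lever_ball 0.44 [295.9 171.2] [0.628  0.0025 0.1744]
lever_ball 0.2 [398.2 216. ] [ 0.4227 -0.1989  0.078 ]
lever_hinge 0.58 [306.3 205.3] [0.5647 0.0043 0.0979]
top [ 0.3719 -0.0184  1.0365] [-2.1347  2.1212 -0.2093] [-0.0694  0.      0.      0.      0.    ] 317.89797444893946 201.1775719306233
hex_bar_mid 0.6 [417.3 203.2] [ 0.5421 -0.2755  0.117 ]
hex_bar_mid 0.5 [386.6 249.3] [ 0.4266 -0.1931  0.1274]
round_bar_mid 0.48 [362.2 254.9] [ 0.4137 -0.1358  0.1118]
square_bar_mid 0.4 [413.  240.8] [ 0.45   -0.2668  0.0949]
stock_rack 0.57 [383.8 246.5] [ 0.436  -0.1938  0.0875]
fixture 0.63 [287.2 201.8] [0.5485 0.0514 0.0893]
fixture 0.46 [381.8 172.6] [ 0.652  -0.21   -0.0006]
collet_mouth 0.88 [280.3 198.9] [0.5577 0.0701 0.0798]
collet_mouth 0.53 [412.6 240.5] [ 0.4507 -0.2657  0.095 ]
collet_head 0.92 [282.1 192.8] [0.562  0.0608 0.1361]
lever_ball 0.61 [307.3 160.4] [ 0.6331 -0.0006  0.1745]
lever_hinge 0.55 [308.7 189.8] [ 0.5997 -0.0019  0.001 ]
```

View pics/scene0.png

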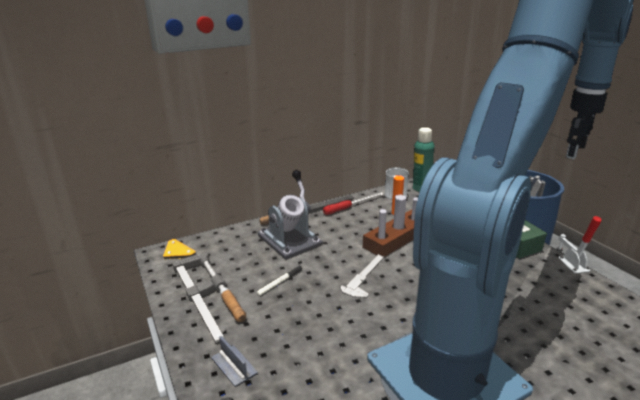

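View pics/top0.png

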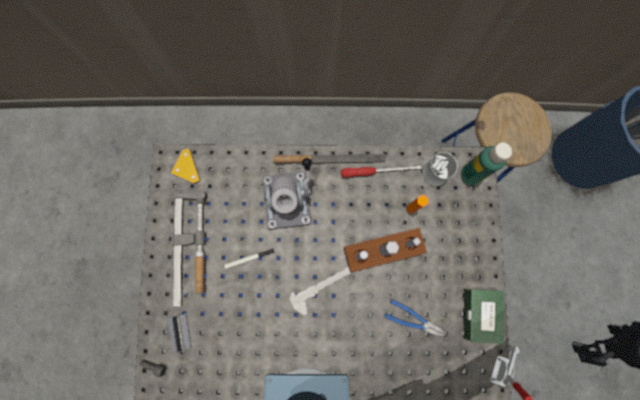

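```bash
python3 - <<'E'
from h import *
np.set_printoptions(precision=4,suppress=True)
P={}
for c in ['scene','top']:
    p=eyes.read_camera(c);P[c]=p
    C=cloud(p,np.ones((400,640),bool))
    m=(C[:,0]>.33)&(C[:,0]<.5)&(C[:,1]<-.08)&(C[:,1]>-.32)
    for q in [(.41,-.135),(.425,-.197),(.45,-.267)]:
        d=np.hypot(*(C[:,:2]-q).T)<.028
        z=C[d&(C[:,2]>.07)]
        if len(z)<3: continue
        zt=np.percentile(z[:,2],80); t=z[abs(z[:,2]-zt)<.006]
        print(c,q,len(t),'top z',zt,'mean',t.mean(0),'mid range', (t.max(0)+t.min(0))/2)
    for nm,rg in [('stock_rack',(.035,.045)),('fixture',(.009,.019))]:
        s=eyes.silhouettes(p,nm)
        for k in s[:1]:
            D=cloud(p,cv2.dilate(k['region'].astype(np.uint8),np.ones((3,3)))>0)
            D=D[(D[:,2]>rg[0])&(D[:,2]<rg[1])]
            r=cv2.minAreaRect(D[:,:2].astype(np.float32)*1000); print(c,nm,k['p'],len(D),r)
    s=eyes.silhouettes(p,'lever_ball')
    if s: D=cloud(p,s[0]['region']); print('ball',s[0]['p'],len(D),np.median(D,0))
save(P['top'],'rack.png',(330,180,450,280),5)
E
```

```text
scene (0.41, -0.135) 37 top z 0.11003912320736552 mean [ 0.4113 -0.1378  0.1109] mid range [ 0.4128 -0.1393  0.1097]
scene (0.425, -0.197) 75 top z 0.12537578380687608 mean [ 0.4272 -0.2047  0.1263] mid range [ 0.4306 -0.2059  0.125 ]
scene (0.45, -0.267) 17 top z 0.09846469819978074 mean [ 0.4466 -0.2726  0.0982] mid range [ 0.4465 -0.2731  0.0974]
scene stock_rack 0.9 680 ((429.134521484375, -205.1086883544922), (75.66011810302734, 208.42428588867188), 14.473880767822266)
scene fixture 0.81 769 ((588.5345458984375, 20.101333618164062), (187.54454040527344, 207.08047485351562), 7.378974437713623)
ball 0.66 172 [0.6156 0.0019 0.1467]
top (0.41, -0.135) 43 top z 0.11372900891344899 mean [ 0.4137 -0.138   0.1126] mid range [ 0.4134 -0.1378  0.1116]
top (0.425, -0.197) 108 top z 0.12898271055683555 mean [ 0.4319 -0.2059  0.1279] mid range [ 0.4322 -0.2061  0.1278]
top (0.45, -0.267) 34 top z 0.09877838950061753 mean [ 0.4502 -0.2746  0.0979] mid range [ 0.4505 -0.2751  0.0979]
top stock_rack 0.69 1585 ((432.20428466796875, -206.71218872070312), (68.02836608886719, 212.60702514648438), 14.066250801086426)
top fixture 0.67 948 ((585.9990234375, 50.76759719848633), (183.3577117919922, 145.64093017578125), 7.528476715087891)
ball 0.53 220 [0.6067 0.0033 0.1356]
```

View pics/rack.png

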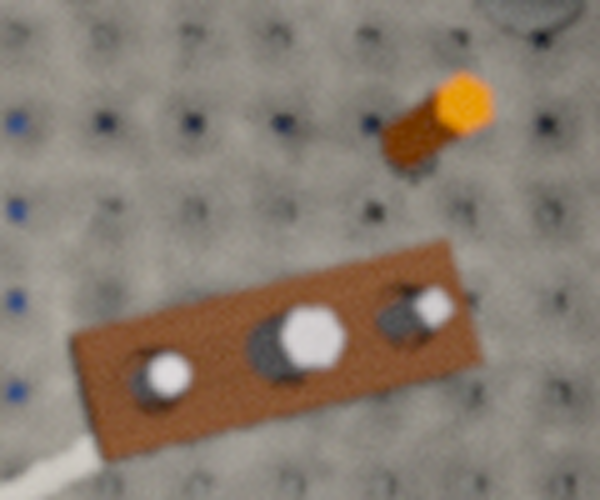

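```bash
cat >> h.py <<'E'
def rows(target_pos,target_R,n,start=None,nd=1):
    """rows from the present (or start) pose to the target; straight line + slerp"""
    s=bot.state()
    p0,R0=(np.array(s['ee_pos']),R.from_rotvec(s['ee_rot'])) if start is None else start
    dr=(R0.inv()*target_R).as_rotvec(); p,Q=p0.copy(),R0; out=[]
    for i in range(1,n+1):
        pt=p0+(np.array(target_pos)-p0)*i/n; Qt=R0*R.from_rotvec(dr*i/n)
        sh=np.round(Q.inv().apply(pt-p)*1000,nd); tu=np.round(np.degrees((Q.inv()*Qt).as_rotvec()),nd)
        out.append([sh.tolist(),tu.tolist()]); p=p+Q.apply(sh/1000); Q=Q*R.from_rotvec(np.radians(tu))
    for i in range(0,n,5): print(out[i:i+5])
    return p,Q
def down(yang):  # tool z down, tool y at world angle yang (deg)
    a=np.radians(yang); y=np.array([np.cos(a),np.sin(a),0]); z=np.array([0,0,-1.]); return R.from_matrix(np.c_[np.cross(y,z),y,z])
def st():
    s=bot.state(); T=R.from_rotvec(s['ee_rot'])
    print('t',round(s['t'],2),'pos',np.round(s['ee_pos'],4),'z',np.round(T.as_matrix()[:,2],3),'y',np.round(T.as_matrix()[:,1],3),'F',np.round(s['ft_force'],1),'M',np.round(s['wrist_torque'],2),'open',round(s['opening']*1000,1),'grip',round(s['grip_force'],1),'q',np.round(s['joint_pos'],2))
    return s,T
E
python3 - <<'E'
from h import *
p=eyes.read_camera('wrist'); s,T=st()
print('cam in tool',T.inv().apply(np.array(p['origin'])-s['ee_pos']),'\n',np.round(T.inv().as_matrix()@RM(p),3),p['fovy'])
rows([0.432,-0.206,0.28],down(14.7),8)
E
```

```text
t 2.55 pos [ 0.2319 -0.6072  0.2453] z [-0.  0. -1.] y [ 0.357 -0.934 -0.   ] F [-0.2 -0.6 -0.1] M [-0.03  0.01 -0.04] open 85.2 grip 0.0 q [ 1.14  0.54 -0.    1.54  0.    1.07 -0.07]
cam in tool [ 0.07428754  0.00028565 -0.12923044] 
 [[-0.    -0.957 -0.289]
 [ 1.    -0.     0.   ]
 [-0.    -0.289  0.957]] 61.885141530243445
[[[41.3, -37.9, -4.3], [-0.0, 0.0, -10.5]], [[47.5, -29.8, -4.4], [-0.0, 0.0, -10.4]], [[52.0, -20.7, -4.3], [-0.0, 0.0, -10.5]], [[55.0, -10.9, -4.4], [-0.0, 0.0, -10.5]], [[56.1, -0.7, -4.3], [-0.0, 0.0, -10.5]]]
[[[55.2, 9.6, -4.3], [-0.0, -0.0, -10.4]], [[52.6, 19.3, -4.4], [-0.0, -0.0, -10.5]], [[48.2, 28.7, -4.3], [-0.0, -0.0, -10.5]]]
```

Request:
play_rows --steps '[[[41.3,-37.9,-2],[0,0,-10.5]],[[47.5,-29.8,-2],[0,0,-10.4]],[[52,-20.7,-2],[0,0,-10.5]],[[55,-10.9,-2],[0,0,-10.5]],[[56.1,-0.7,-2],[0,0,-10.5]]]' --gripper 60

```text
t: 3.18
ee_pos: [0.3576, -0.3548, 0.2556]
ee_rot: [2.514, 1.882, -0.0]
ft_force: [-0.3, 0.0, -0.3]
opening: 0.0598
grip_force: 0.0
```

Request:
play_rows --steps '[[[55.2,9.6,-2],[0,0,-10.4]],[[52.6,19.3,-2],[0,0,-10.5]],[[48.2,28.7,-2],[0,0,-10.5]],[[0,0,0],[0,0,0]]]'

```text
t: 3.68
ee_pos: [0.4343, -0.2016, 0.2619]
ee_rot: [1.907, 2.496, 0.003]
ft_force: [0.4, -1.6, 0.7]
opening: 0.0598
grip_force: 0.0
```

```bash
python3 - <<'E'
from h import *
s,T=st(); p=eyes.read_camera('wrist'); save(p,'w1.png')
for n in ['hex_bar_mid','round_bar_mid','square_bar_mid','hex_bar']:
    for r in eyes.tip_of(p,n)[:2]: print(n,round(r['p'],2),np.round(r['position'],1))
for k in eyes.silhouettes(p,'hex_bar')[:2]:
    D=cloud(p,k['region']);print(k['p'],k['position'],len(D))
    D=D[D[:,2]>.122]; print(len(D),D.mean(0) if len(D) else '')
    if len(D)>20:
        r,_=cv2.findContours
E
true
```

```text
t 3.67 pos [ 0.4343 -0.2016  0.2619] z [ 0.002  0.001 -1.   ] y [0.965 0.263 0.002] F [ 0.4 -1.6  0.7] M [-0.06  0.02  0.06] open 59.8 grip 0.0 q [ 0.76  0.26 -0.49  1.94  0.14  0.97  0.47]
hex_bar_mid 0.98 [323.3 187.2]
square_bar_mid 0.72 [317.6 245.6]
hex_bar 0.75 [396.2 261.4]
hex_bar 0.6 [327.  177.4]
0.78 [326.5, 197.8] 1563
941 [ 0.43275386 -0.20635161  0.12848098]Traceback (most recent call last):
  File "<stdin>", line 9, in <module>
TypeError: cannot unpack non-iterable builtin_function_or_method object
```

View pics/w1.png

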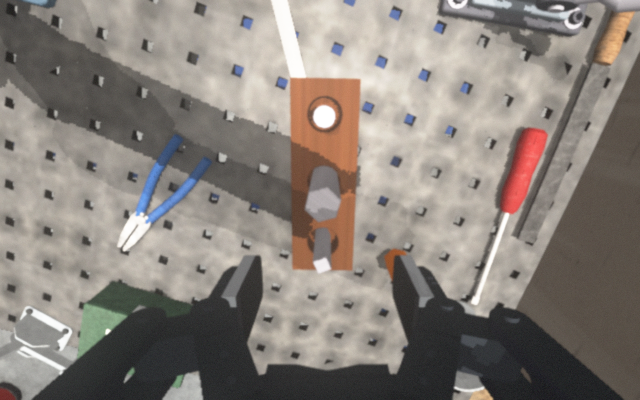

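```bash
cat >> h.py <<'E'
def hexfit(pts,af,c0):
    """fit a filled hexagon (across flats af) to 2D samples pts; returns c, angle mod 60 of a flat normal"""
    from scipy.optimize import minimize
    c=pts.mean(0); best=None
    H=cv2.convexHull(pts.astype(np.float32))[:,0]
    # dense hull samples
    S=np.concatenate([np.linspace(H[i],H[(i+1)%len(H)],max(2,int(np.linalg.norm(H[i]-H[(i+1)%len(H)])/2e-4))) for i in range(len(H))])
    def err(x):
        a=x[2]+np.arange(6)*np.pi/3; N=np.c_[np.cos(a),np.sin(a)]
        d=((S-x[:2])@N.T).max(1)-x[3]; return np.abs(d).mean()
    for th in np.radians(np.arange(0,60,5)):
        r=minimize(err,[*c,th,af/2],method='Nelder-Mead',options=dict(xatol=1e-5,fatol=1e-7,maxiter=2000))
        if best is None or r.fun<best.fun: best=r
    return best.x[:2],np.degrees(best.x[2])%60,best.x[3]*2,best.fun
E
python3 - <<'E'
from h import *
for k in range(2):
    p=eyes.read_camera('wrist'); s=eyes.silhouettes(p,'hex_bar')
    C=np.zeros((400,640),bool)
    C[150:250,280:360]=True
    v,u=np.nonzero(C&(p['depth']>0)); W=cloud(p,C)
    ok=(W[:,2]>.1235)&(np.hypot(W[:,0]-.432,W[:,1]+.206)<.03)
    m=np.zeros((400,640),np.uint8); m[v[ok],u[ok]]=1
    m=cv2.morphologyEx(m,cv2.MORPH_OPEN,np.ones((3,3),np.uint8))
    vv,uu=np.nonzero(m); P=np.array([world(p,(a,b),z=.128)[:2] for a,b in zip(uu,vv)])
    print(len(P),W[ok][:,2].mean(),hexfit(P,.027,None))
im=p['image'][170:250,280:370,::-1].copy(); im=cv2.resize(im,None,fx=6,fy=6,interpolation=cv2.INTER_CUBIC)
c=cv2.findContours(m[170:250,280:370],cv2.RETR_EXTERNAL,cv2.CHAIN_APPROX_NONE)[0]
for q in c: cv2.polylines(im,[q*6+3],True,(0,0,255),1)
cv2.imwrite('pics/w1c.png',im)
E
```

```text
943 0.12855100135668776 (array([ 0.43280902, -0.20683542]), np.float64(0.6890516581456723), np.float64(0.027255125235287336), np.float64(0.00018999456820349467))
938 0.12856875350381955 (array([ 0.43295073, -0.20693034]), np.float64(59.19511862958374), np.float64(0.02738944013265034), np.float64(0.00019303666804709917))
```

View pics/w1c.png

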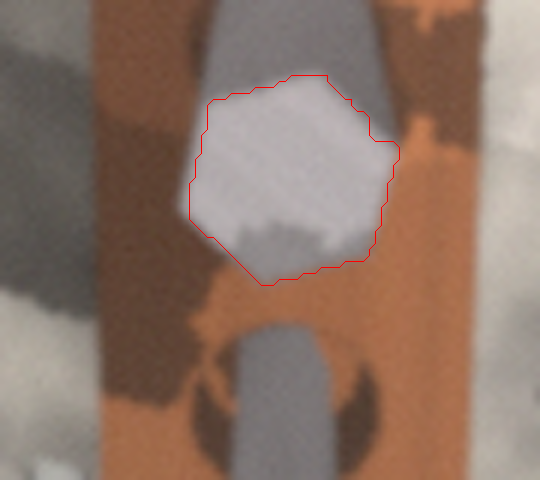

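```bash
python3 - <<'E'
from h import *
s,T=st()
a=rows([.4329,-.2069,.21],down(0),2)
a=rows([.4329,-.2069,.106],down(0),3,start=a)
print(a[0],np.degrees(np.arctan2(*a[1].as_matrix()[[1,0],1])))
E
```

```text
t 4.17 pos [ 0.4318 -0.2065  0.2612] z [-0. -0. -1.] y [ 0.968  0.253 -0.   ] F [-0.2  0.6 -1. ] M [ 0.03 -0.02  0.01] open 60.0 grip 0.0 q [ 0.77  0.26 -0.48  1.94  0.15  0.97  0.47]
[[[-0.3, 0.5, 25.6], [-0.0, 0.0, 7.3]], [[-0.3, 0.5, 25.6], [-0.0, 0.0, 7.3]]]
[[[0.0, 0.0, 34.7], [-0.0, 0.0, 0.0]], [[0.0, 0.0, 34.7], [-0.0, 0.0, 0.0]], [[0.0, 0.0, 34.6], [-0.0, 0.0, 0.0]]]
[ 0.43286846 -0.20691285  0.10604678] 0.028248138044856624
```

Request:
play_rows --steps '[[[-0.3,0.5,25.6],[0,0,7.3]],[[-0.3,0.5,25.6],[0,0,7.3]],[[0,0,0],[0,0,0]],[[0,0,35],[0,0,0]],[[0,0,35],[0,0,0]]]'

```text
t: 4.8
ee_pos: [0.4343, -0.2071, 0.1407]
ee_rot: [2.215, 2.224, 0.001]
ft_force: [0.1, -1.2, 0.3]
opening: 0.0602
grip_force: 0.0
```

Request:
play_rows --steps '[[[0,0,34.5],[0,0,0]],[[0,0,0],[0,0,0]]]'

```text
t: 5.05
ee_pos: [0.4322, -0.206, 0.1048]
ee_rot: [-2.215, -2.224, 0.002]
ft_force: [0.3, 0.0, 0.1]
opening: 0.0599
grip_force: 0.0
```

Request:
play_rows --steps '[[[0,0,0],[0,0,0]],[[0,0,0],[0,0,0]],[[0,0,0],[0,0,0]],[[0,0,0],[0,0,0]]]' --gripper 15 --squeeze 60

```text
t: 5.55
ee_pos: [0.4341, -0.207, 0.1073]
ee_rot: [2.217, 2.222, 0.001]
ft_force: [-1.5, -0.1, 7.9]
opening: 0.026
grip_force: 58.6
```

```bash
python3 - <<'E'
from h import *
st()
E
```

```text
t 5.55 pos [ 0.4341 -0.207   0.1073] z [ 0.002 -0.002 -1.   ] y [1.    0.002 0.002] F [-1.5 -0.1  7.9] M [ 0.05  0.35 -0.03] open 26.0 grip 58.6 q [ 0.65  0.5  -0.36  2.06  0.29  0.63  0.09]
```

Request:
play_rows --steps '[[[0,0,-30],[0,0,0]],[[0,0,-50],[0,0,0]],[[0,0,-50],[0,0,0]],[[0,0,0],[0,0,0]]]'

```text
t: 6.05
ee_pos: [0.4354, -0.2073, 0.2395]
ee_rot: [2.214, 2.218, 0.004]
ft_force: [1.2, -0.2, -4.9]
opening: 0.026
grip_force: 61.1
```

```bash
python3 - <<'E'
from h import *
np.set_printoptions(precision=4,suppress=True)
st()
for c in ['scene','top','scene','top']:
    p=eyes.read_camera(c)
    for n,z in [('collet_mouth',.122),('collet_head',.085),('lever_ball',.161),('lever_hinge',.085),('fixture',0.)]:
        for r in eyes.tip_of(p,n)[:1]: print(c,n,round(r['p'],2),np.round(r['position'],1),world(p,r['position'],z=z))
    C=cloud(p,np.ones((400,640),bool)); C=C[(np.hypot(C[:,0]-.555,C[:,1]-.05)<.13)]
    b=C[(C[:,2]>.009)&(C[:,2]<.019)]
    # rectangle fit of base via coverage search: keep points near, test yaw
    from scipy.ndimage import label
    g=np.zeros((300,300),np.uint8); ij=((b[:,:2]-[.405,-.1])*1000).astype(int); ok=((ij>=0)&(ij<300)).all(1); g[ij[ok,0],ij[ok,1]]=1
    g=cv2.morphologyEx(cv2.dilate(g,np.ones((5,5))),cv2.MORPH_OPEN,np.ones((9,9)))
    n,L,S,_=cv2.connectedComponentsWithStats(g); k=1+S[1:,4].argmax(); a=np.argwhere(L==k)
    print(c,'base',cv2.minAreaRect(a.astype(np.float32)),S[k,4])
    pz=C[(C[:,2]>.15)]; print('ball',len(pz),pz.mean(0) if len(pz) else '')
E
```

```text
t 6.05 pos [ 0.4354 -0.2073  0.2395] z [ 0.007 -0.004 -1.   ] y [1.    0.002 0.007] F [ 1.2 -0.2 -4.9] M [-0.04 -0.05  0.02] open 26.0 grip 61.1 q [ 0.73  0.29 -0.45  1.96  0.16  0.92  0.21]
scene collet_mouth 0.85 [292.5 205.7] [0.5393 0.0563 0.122 ]
scene collet_head 0.92 [288.2 213. ] [0.571  0.0561 0.085 ]
scene lever_ball 0.42 [184.3 250.2] [0.4036 0.3641 0.161 ]
scene lever_hinge 0.93 [308.2 209.9] [0.5601 0.0012 0.085 ]
scene fixture 0.69 [289.9 240.5] [0.5671 0.057  0.    ]
scene base ((114.0, 170.5), (41.0, 68.0), 90.0) 1573
ball 82 [0.6228 0.0037 0.1648]
top collet_mouth 0.7 [283.4 200.5] [0.5456 0.0584 0.122 ]
top collet_head 0.61 [281.7 194.5] [0.5683 0.0663 0.085 ]
top lever_ball 0.52 [309.  162.1] [ 0.633  -0.0045  0.161 ]
top lever_hinge 0.93 [307.2 188.9] [0.5836 0.0007 0.085 ]
top fixture 0.91 [285.2 198. ] [0.5759 0.0638 0.    ]
top base ((122.56843566894531, 154.94903564453125), (74.6198501586914, 123.77915954589844), 8.32564926147461) 5107
ball 108 [0.6268 0.0025 0.1686]
scene collet_mouth 0.89 [292.8 206.3] [0.5359 0.057  0.122 ]
scene collet_head 0.61 [207.4 295.2] [0.3349 0.3444 0.085 ]
scene lever_ball 0.57 [295.9 175. ] [0.6323 0.001  0.161 ]
scene lever_hinge 0.6 [305.8 208.2] [0.5721 0.0026 0.085 ]
scene fixture 0.67 [291.3 241.3] [0.5615 0.0553 0.    ]
scene base ((104.10975646972656, 145.01220703125), (35.33808898925781, 46.381248474121094), 6.340191841125488) 1156
ball 80 [0.6233 0.0034 0.1648]
top collet_mouth 0.66 [305.8 189.6] [0.5735 0.0034 0.122 ]
top collet_head 0.75 [280.3 192.2] [0.5743 0.07   0.085 ]
top lever_ball 0.67 [306.9 162.8] [0.6312 0.0006 0.161 ]
top lever_hinge 0.91 [306.9 188.2] [0.5854 0.0015 0.085 ]
top fixture 0.9 [288.3 201.6] [0.5657 0.0549 0.    ]
top base ((113.53262329101562, 154.01617431640625), (56.79856872558594, 122.7411117553711), 7.943471908569336) 4450
ball 106 [0.627  0.0025 0.1685]
```

```bash
cat >> h.py <<'E'
def coll(yaw=8.,roll=0.):
    a=np.radians(yaw); xf=np.array([np.cos(a),np.sin(a),0]); yf=np.array([-np.sin(a),np.cos(a),0])
    b=np.cos(np.radians(35))*np.array([0,0,1.])-np.sin(np.radians(35))*xf
    return R.from_matrix(np.c_[yf,np.cross(-b,yf),-b])*R.from_euler('z',roll,degrees=True), b
E
python3 - <<'E'
from h import *
Q,b=coll(8); a=rows([.472,-.028,.237],Q,5); print(a[0],(a[1].inv()*Q).magnitude())
E
```

```text
[[[35.7, 7.8, -0.3], [-7.0, 0.5, -1.5]], [[35.4, 8.7, 1.1], [-7.0, 0.5, -1.6]], [[35.2, 9.5, 2.4], [-7.0, 0.4, -1.5]], [[34.9, 10.1, 3.9], [-7.0, 0.5, -1.5]], [[34.5, 10.3, 5.5], [-6.9, 0.5, -1.5]]]
[ 0.47200318 -0.02804602  0.23698286] 0.0011696040826171717
```

Request:
play_rows --steps '[[[35.7,7.8,-0.3],[-7,0.5,-1.5]],[[35.4,8.7,1.1],[-7,0.5,-1.6]],[[35.2,9.5,2.4],[-7,0.4,-1.5]],[[34.9,10.1,3.9],[-7,0.5,-1.5]],[[34.5,10.3,5.5],[-6.9,0.5,-1.5]]]'

```text
t: 7.88
ee_pos: [0.4651, -0.0434, 0.2423]
ee_rot: [1.801, 2.065, 0.588]
ft_force: [-1.3, 0.3, -6.0]
opening: 0.0258
grip_force: 61.5
```

Request:
play_rows --steps '[[[0,0,0],[0,0,0]],[[0,0,0],[0,0,0]]]'

```text
t: 8.12
ee_pos: [0.4679, -0.0458, 0.2437]
ee_rot: [1.802, 2.061, 0.587]
ft_force: [-0.2, -0.7, -3.7]
opening: 0.0261
grip_force: 61.5
```

```bash
python3 - <<'E'
from h import *
np.set_printoptions(precision=4,suppress=True)
st(); p=eyes.read_camera('wrist'); save(p,'w2.png')
for n in ['collet_mouth','lever_ball','lever_hinge','hex_bar','collet_head']:
    for r in eyes.tip_of(p,n)[:2]: print(n,round(r['p'],2),np.round(r['position'],1),world(p,r['position']))
np.savez('w2.npz',depth=p['depth'],image=p['image'],origin=p['origin'],rotation=p['rotation'],fovy=p['fovy'],cx=p['cx'],cy=p['cy'],dist_coeffs=p['dist_coeffs'])
E
```

```text
t 8.12 pos [ 0.4679 -0.0458  0.2437] z [ 0.509  0.084 -0.857] y [0.85  0.11  0.515] F [-0.2 -0.7 -3.7] M [-0.26  1.1   0.02] open 26.1 grip 61.5 q [ 0.59  0.05 -0.51  2.36 -0.48  0.23  0.67]
collet_mouth 0.67 [343.8  84.5] [0.5706 0.0642 0.0825]
lever_ball 0.89 [446.6 171.4] [ 0.6239 -0.0018  0.1719]
lever_hinge 0.73 [344.2 162.3] [ 0.638  -0.015   0.0007]
hex_bar 0.92 [328.2 214.3] [ 0.4929 -0.0271  0.2014]
collet_head 0.75 [344.   88.7] [0.5716 0.0606 0.0822]
```

View pics/w2.png

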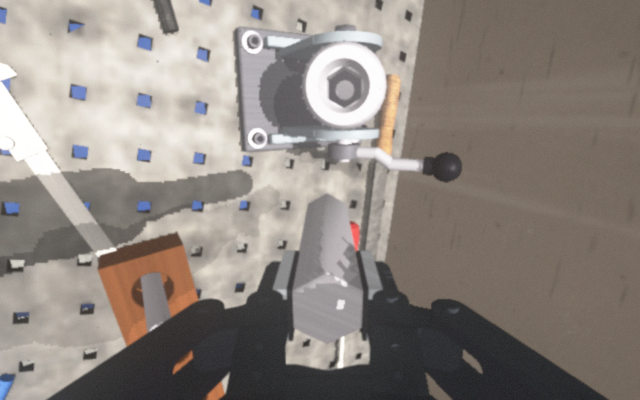

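```bash
cat > kin.py <<'E'
import numpy as np
from scipy.optimize import least_squares
from scipy.spatial.transform import Rotation as R
from h import bot
QS=np.array([[1.14,.536,-.004,1.538,.003,1.067,-.071],[.77,.26,-.48,1.94,.15,.97,.47],[.65,.5,-.36,2.06,.29,.63,.09],[.73,.29,-.45,1.96,.16,.92,.21],[.59,.05,-.51,2.36,-.48,.23,.67]])
PS=np.array([[.2319,-.6072,.2453],[.4318,-.2065,.2612],[.4341,-.207,.1073],[.4354,-.2073,.2395],[.4679,-.0458,.2437]])
YS=np.array([[.357,-.934,0],[.968,.253,0],[1,.002,.002],[1,.002,.007],[.85,.11,.515]])
ZS=np.array([[0,0,-1],[0,0,-1],[.002,-.002,-1],[.007,-.004,-1],[.509,.084,-.857]])
def fk(q,k,sg):
    h,L1,L2,L3,a,o1,o7,c,e=k
    z=lambda t:R.from_euler('z',t); y=lambda t:R.from_euler('y',t)
    A=z(sg[0]*q[0]+o1); p=np.array([0,0,h]); 
    A=A*y(q[1])*z(sg[1]*q[2]); p=p+A.apply([a,0,L1]); 
    A=A*y(q[3]); p=p+A.apply([c,0,0]); A=A*z(sg[2]*q[4]); p=p+A.apply([0,0,L2])
    A=A*y(q[5]); p=p+A.apply([e,0,0]); A=A*z(sg[3]*q[6]+o7); p=p+A.apply([0,0,L3]); return p,A
def res(k,sg):
    o=[]
    for q,p,y,zz in zip(QS,PS,YS,ZS):
        P,A=fk(q,k,sg); M=A.as_matrix(); o+=list((P-p)/.1)+list(M[:,1]-y)+list(M[:,2]-zz)
    return np.array(o+list(np.array([k[4],k[7],k[8]])*.3))
E
python3 - <<'E'
from kin import *
import itertools
print([m for m in dir(bot) if m[0]!='_'])
best=None
for sg in itertools.product([1,-1],repeat=4):
  for o7 in [0,1.57,3.14,-1.57]:
    r=least_squares(res,[.34,.4,.4,.25,0,-.07 if sg[0]<0 else -2.35,o7,0,0],args=(sg,))
    if best is None or r.cost<best[0]: best=(r.cost,sg,r.x); 
print(best[0],best[1],np.round(best[2],3)); print(np.round(res(best[2],best[1])[:45].reshape(5,9),3))
np.savez('kin.npz',k=best[2],sg=best[1])
E
```

```text
['PlanningError', 'job_done', 'state', 'tcp_to_tips']
0.004547080213669747 (-1, -1, -1, -1) [ 0.315  0.528  0.446  0.32  -0.025 -0.076  1.498  0.    -0.011]
[[-0.049 -0.017  0.007 -0.003 -0.001  0.001 -0.    -0.001  0.   ]
 [-0.007 -0.006 -0.012  0.002 -0.008  0.001  0.003 -0.006  0.   ]
 [ 0.031  0.     0.011 -0.    -0.009 -0.003 -0.003  0.003  0.   ]
 [ 0.005  0.043 -0.011 -0.     0.005 -0.003 -0.003 -0.     0.   ]
 [-0.004  0.029  0.004 -0.005  0.016  0.005  0.01  -0.038  0.003]]
```

```bash
cat >> kin.py <<'E'
import os
if os.path.exists('kin.npz'): _d=np.load('kin.npz'); KK=_d['k']; SG=_d['sg']
LO=np.array([-2.7,-.37,-1.27,.24,-1.31,.19,-2.76]); HI=np.array([2.7,2.16,1.26,2.4,4.45,1.91,2.76])
def ik(p,Q,seed,reg=0.):
    def f(q):
        P,A=fk(q,KK,SG); return np.r_[(P-p)*10,(A.inv()*Q).as_rotvec()*3,(q-seed)*reg]
    r=least_squares(f,np.clip(seed,LO+.01,HI-.01),bounds=(LO,HI)); P,A=fk(r.x,KK,SG)
    return r.x,np.linalg.norm(P-p)*1000,np.degrees((A.inv()*Q).magnitude())
E
python3 - <<'E'
from kin import *; from h import coll
np.set_printoptions(precision=2,suppress=True)
M=np.array([.541,.057,.122]); rng=np.random.default_rng(0)
q0=np.array([.59,.05,-.51,2.36,-.48,.23,.67])
for d in [.14,.10,.049]:
  for roll in [-60,-30,0,30,60,90]:
    Q,b=coll(8,roll); sols=[]
    for i in range(12):
        s=q0 if i==0 else rng.uniform(LO,HI)
        q,e,a=ik(M+d*b,Q,s,1e-3)
        if e<2 and a<1: sols.append((np.abs(q-q0).max(),np.minimum(q-LO,HI-q).min(),q))
    if sols:
        b1=min(sols,key=lambda s:s[0]); b2=max(sols,key=lambda s:s[1]); print(d,roll,len(sols),'near',b1[0].round(2),b1[2],'| margin',b2[1].round(2),b2[2])
    else: print(d,roll,'none')
E
```

```text
0.14 -60 none
0.14 -30 none
0.14 0 none
0.14 30 none
0.14 60 none
0.14 90 none
0.1 -60 7 near 2.21 [ 0.74  0.26 -0.98  2.4   1.73  0.19 -0.64] | margin 0.0 [ 0.74  0.26 -0.98  2.4   1.73  0.19 -0.64]
0.1 -30 8 near 2.21 [ 0.74  0.26 -0.98  2.4   1.73  0.19 -1.17] | margin 0.0 [ 0.74  0.26 -0.98  2.4   1.73  0.19 -1.17]
0.1 0 6 near 2.36 [ 0.74  0.26 -0.98  2.4   1.73  0.19 -1.69] | margin 0.0 [ 0.74  0.26 -0.98  2.4   1.73  0.19 -1.69]
0.1 30 2 near 2.89 [ 0.74  0.26 -0.98  2.4   1.73  0.19 -2.22] | margin 0.0 [ 0.74  0.26 -0.98  2.4   1.73  0.19 -2.22]
0.1 60 1 near 3.41 [ 0.74  0.26 -0.98  2.4   1.73  0.19 -2.74] | margin 0.0 [ 0.74  0.26 -0.98  2.4   1.73  0.19 -2.74]
0.1 90 none
0.049 -60 6 near 2.37 [ 0.8   0.62 -1.22  2.37  1.89  0.57 -0.71] | margin 0.03 [ 0.73  0.54 -1.09  2.37  1.94  0.46 -0.79]
0.049 -30 7 near 2.36 [ 0.82  0.67 -1.27  2.37  1.88  0.62 -1.2 ] | margin 0.03 [ 0.48  0.39 -0.74  2.37  2.16  0.26 -1.58]
0.049 0 10 near 2.4 [ 0.82  0.67 -1.27  2.37  1.88  0.62 -1.73] | margin 0.03 [-0.61  0.34  0.5   2.37  4.05  0.23  2.15]
0.049 30 7 near 2.92 [ 0.82  0.67 -1.27  2.37  1.88  0.62 -2.25] | margin 0.03 [ 0.6   0.44 -0.9   2.37  2.05  0.34 -2.49]
0.049 60 10 near 2.98 [ 0.26  0.34 -0.48  2.37  2.5   0.19  2.76] | margin 0.0 [-1.14  0.66  1.26  2.38  4.42  0.67  0.62]
0.049 90 7 near 2.51 [ 0.61  0.45 -0.92  2.37  2.03  0.35  2.76] | margin 0.03 [ 0.54  0.42 -0.82  2.37  2.1   0.3   2.68]
```

```bash
cat > mouth.py <<'E'
from h import *
class D(dict): pass
p=dict(np.load('w2.npz')); p={k:(v if v.ndim else float(v)) for k,v in p.items()}
m=np.zeros((400,640),bool); m[30:140,290:400]=True
W=cloud(p,m)
Q,b=coll(8); M=np.array([.541,.057,.122])
for it in range(5):
    d=W-M; h=d@b; r=np.linalg.norm(d-np.outer(h,b),axis=1)
    s=W[(abs(h)<.006)&(r>.021)&(r<.036)]
    c=s.mean(0); n=np.linalg.svd(s-c)[2][2]; n*=np.sign(n[2])
    off=(c-M)@b; M=M+b*off
print('n pts',len(s),'normal',n.round(3),'b',b.round(3),'tilt',np.degrees(np.arccos(n[2])),'yaw',np.degrees(np.arctan2(-n[1],-n[0])),'plane off',off)
# centre from outer rim (radius 34) and cone rim by circle fit on face points
E1,E2=Q.as_matrix()[:,0],Q.as_matrix()[:,1]
uv=np.c_[(s-M)@E1,(s-M)@E2]*1000
(cx,cy),rad=cv2.minEnclosingCircle(uv.astype(np.float32)); print('enclosing',cx,cy,rad)
def rect(depth,M,half=25,px=600):
    g=np.linspace(-half,half,px)/1000; U,V=np.meshgrid(g,-g)
    X=M-depth*b+U[...,None]*E1+V[...,None]*E2
    q=pix(p,X.reshape(-1,3)).reshape(px,px,2).astype(np.float32)
    return cv2.remap(p['image'],q[...,0],q[...,1],cv2.INTER_CUBIC)
if __name__=='__main__':
    M2=M+E1*cx/1000+E2*cy/1000; print('mouth',M2.round(4),'h',M2[2])
    a=rect(0,M2,40,400); c=rect(.013,M2,25,400)
    for i in (a,c): cv2.drawMarker(i,(200,200),(255,0,0),cv2.MARKER_CROSS,20)
    cv2.circle(a,(200,200),int(34/80*400),(255,0,0),1); cv2.circle(a,(200,200),int(21/80*400),(255,0,0),1)
    cv2.imwrite('pics/mouth.png',np.hstack([a,c])[:,:,::-1])
E
python3 mouth.py
python3 - <<'E'
from kin import *; from h import coll,down
np.set_printoptions(precision=2,suppress=True)
M=np.array([.541,.057,.122]); rng=np.random.default_rng(0)
q0=np.array([.65,.5,-.36,2.06,.29,.63,1.5])
for al in [25,35]:
    Qg=down(60)*R.from_euler('y',al,degrees=True); 
    for nm,g in [('rack',[.433,-.207,.109]),('lift',[.433,-.207,.24])]:
        sols=[ik(np.array(g)+Qg.apply([0,0,.005]),Qg,q0+i*rng.normal(0,.2,7),1e-3) for i in range(6)]
        s=[x for x in sols if x[1]<2 and x[2]<1]; print(al,nm,len(s),s[0][0] if s else sols[0])
    for d in [.12,.05]:
      for roll in [-30,0,30]:
        Q,b=coll(8,90+roll); # tool x = toward -x_f side?
        Qc=Q*R.from_euler('y',al,degrees=True); z=Qc.apply([0,0,1])
        sols=[ik(M+d*b+Qc.apply([0,0,.005]),Qc,q0+i*rng.normal(0,.2,7),1e-3) for i in range(6)]
        s=[x for x in sols if x[1]<2 and x[2]<1]; print(al,d,roll,z,'x',Qc.apply([1,0,0]),len(s),s[0][0] if s else sols[0])
E
```

```text
n pts 3460 normal [-0.572 -0.074  0.817] b [-0.568 -0.08   0.819] tilt 35.251768260475025 yaw 7.344411067187348 plane off -3.028698590542878e-17
enclosing -1.3380088806152344 2.5841763019561768 35.07569885253906
mouth [0.5446 0.0562 0.1216] h 0.12155261753335378
25 rack 6 [ 0.59  0.7  -0.29  1.75  0.15  1.15  1.28]
25 lift 5 [ 0.62  0.53 -0.33  1.67  0.1   1.4   1.3 ]
25 0.12 -30 [ 0.78  0.32 -0.53] x [0.33 0.5  0.8 ] 0 (array([ 1.28,  0.4 , -1.27,  2.38, -1.31,  0.19,  0.66]), np.float64(37.55658425177622), np.float64(15.144603982297346))
25 0.12 0 [ 0.86  0.12 -0.5 ] x [0.5  0.07 0.87] 0 (array([ 1.17, -0.07, -1.24,  2.4 , -1.31,  0.19, -0.26]), np.float64(61.7310368218215), np.float64(19.056856691261835))
25 0.12 30 [ 0.84 -0.1  -0.53] x [ 0.46 -0.39  0.8 ] 0 (array([-1.48,  0.48,  1.24,  2.4 ,  3.14,  0.19,  0.61]), np.float64(48.79427846926396), np.float64(9.568160559527989))
25 0.05 -30 [ 0.78  0.32 -0.53] x [0.33 0.5  0.8 ] 0 (array([ 1.07,  0.57, -1.05,  2.3 , -1.31,  0.19,  0.78]), np.float64(53.663756722480976), np.float64(18.32327654054857))
25 0.05 0 [ 0.86  0.12 -0.5 ] x
[... 772 characters left out ...]
35 0.12 30 [ 0.91 -0.16 -0.39] x [ 0.31 -0.37  0.88] 0 (array([-1.58,  0.8 ,  1.26,  2.4 ,  2.8 ,  0.29,  0.6 ]), np.float64(63.40868453014502), np.float64(11.688614577786101))
35 0.05 -30 [ 0.83  0.41 -0.39] x [0.19 0.44 0.88] 0 (array([ 1.32,  1.03, -1.18,  2.3 , -1.31,  0.19,  1.24]), np.float64(57.52909382911785), np.float64(19.620947541333674))
35 0.05 0 [ 0.93  0.13 -0.34] x [0.34 0.05 0.94] 0 (array([ 1.08,  0.34, -1.07,  2.32, -1.31,  0.19,  0.12]), np.float64(93.82608043998034), np.float64(31.503960009329912))
35 0.05 30 [ 0.91 -0.16 -0.39] x [ 0.31 -0.37  0.88] 0 (array([-1.5 ,  1.19,  1.21,  2.4 ,  3.14,  0.52, -0.04]), np.float64(48.84813476315422), np.float64(8.204514476172223))
```

View pics/mouth.png

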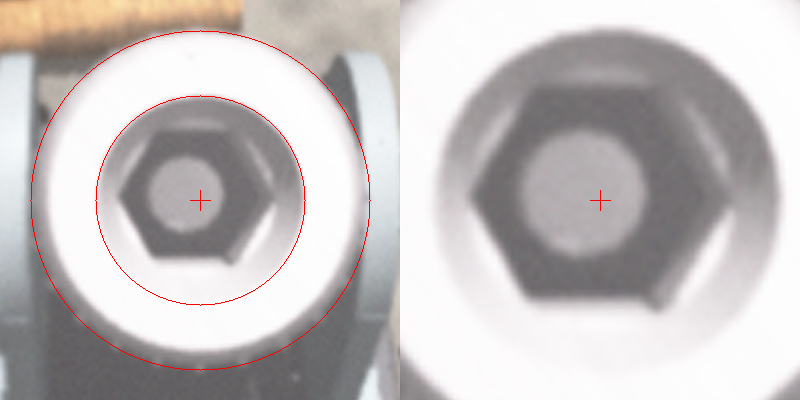

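```bash
python3 - <<'E'
from kin import *; from h import coll,down
np.set_printoptions(precision=2,suppress=True)
M=np.array([.5446,.0562,.122]); rng=np.random.default_rng(0)
q0=np.array([.65,.5,-.36,2.06,.29,.63,1.5])
for al in [25,35]:
    for roll in [-120,-60]:
      for d in [.12,.05]:
        Q,b=coll(7.8,roll)
        Qc=Q*R.from_euler('y',al,degrees=True); z=Qc.apply([0,0,1])
        sols=[ik(M+d*b+Qc.apply([0,0,.005]),Qc,q0+i*rng.normal(0,.2,7),1e-3) for i in range(6)]
        s=[x for x in sols if x[1]<2 and x[2]<1]; print(al,d,roll,'tilt',np.degrees(np.arccos(-z[2])),z,'y',Qc.apply([0,1,0]),len(s),s[0][0] if s else sols[0])
E
```

```text
25 0.12 -120 tilt 17.762025653674286 [ 0.25 -0.18 -0.95] y [-0.52  0.8  -0.29] 6 [ 0.18  0.25 -0.58  2.14  0.62  0.69  1.33]
25 0.05 -120 tilt 17.762025653674286 [ 0.25 -0.18 -0.95] y [-0.52  0.8  -0.29] 5 [ 0.04  0.4  -0.43  2.11  0.77  0.6   1.19]
25 0.12 -60 tilt 17.762025653674286 [ 0.19  0.24 -0.95] y [0.29 0.91 0.29] 5 [ 0.53  0.27 -0.64  2.14 -0.15  0.6   1.29]
25 0.05 -60 tilt 17.762025653674286 [ 0.19  0.24 -0.95] y [0.29 0.91 0.29] 6 [ 0.43  0.44 -0.57  2.1  -0.02  0.47  1.19]
35 0.12 -120 tilt 17.074515264281825 [ 0.1  -0.28 -0.96] y [-0.52  0.8  -0.29] 6 [ 0.1   0.33 -0.56  2.03  0.61  0.93  1.31]
35 0.05 -120 tilt 17.074515264281825 [ 0.1  -0.28 -0.96] y [-0.52  0.8  -0.29] 5 [-0.    0.48 -0.45  1.99  0.69  0.84  1.23]
35 0.12 -60 tilt 17.074515264281864 [ 0.02  0.29 -0.96] y [0.29 0.91 0.29] 6 [ 0.52  0.36 -0.62  2.02 -0.13  0.81  1.3 ]
35 0.05 -60 tilt 17.074515264281864 [ 0.02  0.29 -0.96] y [0.29 0.91 0.29] 6 [ 0.44  0.51 -0.58  1.98 -0.04  0.7   1.23]
```

```bash
python3 - <<'E'
from h import *
st(); a=rows([.4341,-.2071,.245],down(.1),5)
E
```

```text
t 8.43 pos [ 0.4677 -0.046   0.2435] z [ 0.509  0.084 -0.857] y [0.85  0.108 0.516] F [-0.2 -0.  -4. ] M [-0.17  1.11 -0.01] open 26.3 grip 61.5 q [ 0.59  0.05 -0.51  2.37 -0.48  0.23  0.67]
[[[-31.0, -9.0, -6.4], [6.2, -0.6, 1.5]], [[-31.3, -8.9, -5.0], [6.2, -0.6, 1.4]], [[-31.6, -8.6, -3.9], [6.2, -0.6, 1.5]], [[-31.8, -8.0, -2.5], [6.2, -0.6, 1.4]], [[-32.0, -7.6, -1.4], [6.1, -0.6, 1.5]]]
```

Request:
play_rows --steps '[[[-31.0,-9.0,-6.4],[6.2,-0.6,1.5]],[[-31.3,-8.9,-5.0],[6.2,-0.6,1.4]],[[-31.6,-8.6,-3.9],[6.2,-0.6,1.5]],[[-31.8,-8.0,-2.5],[6.2,-0.6,1.4]],[[-32.0,-7.6,-1.4],[6.1,-0.6,1.5]]]'

```text
t: 9.05
ee_pos: [0.4345, -0.2083, 0.2454]
ee_rot: [2.22, 2.222, -0.003]
ft_force: [0.1, -1.2, -5.4]
opening: 0.0264
grip_force: 61.4
```

Request:
play_rows --steps '[[[0,0,0],[0,0,0]],[[0,0,0],[0,0,0]],[[0,0,0],[0,0,0]]]'

```text
t: 9.43
ee_pos: [0.434, -0.2057, 0.245]
ee_rot: [2.217, 2.225, 0.002]
ft_force: [0.0, -0.1, -4.2]
opening: 0.0265
grip_force: 61.6
```

```bash
python3 - <<'E'
from h import *
s,T=st(); a=rows([.4341,-.2071,.2],down(.1),2)
p=eyes.read_camera('wrist')
v=eyes.silhouettes(p,'hex_bar')
for k in v[:1]:
    D=cloud(p,k['region']); L=T.inv().apply(D-s['ee_pos'])*1000; print(k['p'],len(D),np.percentile(L,[1,50,99],axis=0).round(1))
E
```

```text
t 9.43 pos [ 0.434  -0.2057  0.245 ] z [ 0.002 -0.    -1.   ] y [1.    0.004 0.002] F [ 0.  -0.1 -4.2] M [ 0.05 -0.02  0.03] open 26.5 grip 61.6 q [ 0.55  0.26 -0.24  1.97  0.07  0.92  0.28]
[[[-0.7, 0.0, 22.5], [0.0, 0.0, 0.1]], [[-0.7, 0.0, 22.5], [0.1, 0.0, 0.0]]]
0.91 8040 [[-12.3 -12.1 -22.3]
 [  9.    0.7 -17.4]
 [ 15.3  13.7  91.5]]
```

Request:
play_rows --steps '[[[-0.7,0,35],[0.1,0,0.1]],[[-0.7,0,35],[0,0,0]],[[0,0,27],[0,0,0]],[[0,0,0],[0,0,0]],[[0,0,0],[0,0,0]]]'

```text
t: 10.15
ee_pos: [0.4351, -0.2079, 0.1492]
ee_rot: [2.219, 2.222, 0.0]
ft_force: [-0.8, 1.1, -4.0]
opening: 0.0259
grip_force: 61.4
```

Request:
play_rows --steps '[[[0,0,8],[0,0,0]],[[0,0,8],[0,0,0]],[[0,0,8],[0,0,0]]]'

```text
t: 10.52
ee_pos: [0.4344, -0.2078, 0.1242]
ee_rot: [2.22, 2.222, -0.0]
ft_force: [-0.5, 0.9, -4.7]
opening: 0.0262
grip_force: 62.2
```

Request:
play_rows --steps '[[[0,0,8],[0,0,0]],[[0,0,7],[0,0,0]],[[0,0,0],[0,0,0]],[[0,0,0],[0,0,0]]]'

```text
t: 11.02
ee_pos: [0.4344, -0.2079, 0.1092]
ee_rot: [2.22, 2.223, -0.001]
ft_force: [-1.1, 0.1, -4.9]
opening: 0.0261
grip_force: 62.1
```

Request:
play_rows --steps '[[[0,0,0],[0,0,0]],[[0,0,0],[0,0,0]],[[0,0,-30],[0,0,0]],[[0,0,-50],[0,0,0]],[[0,0,-50],[0,0,0]]]' --gripper 60

```text
t: 11.65
ee_pos: [0.4343, -0.2078, 0.2409]
ee_rot: [2.22, 2.223, -0.0]
ft_force: [0.8, -0.5, 0.5]
opening: 0.0602
grip_force: 0.0
```

```bash
python3 - <<'E'
from h import *
st()
p=eyes.read_camera('wrist')
C=cloud(p,np.ones((400,640),bool)); t=(C[:,2]>.122)&(C[:,2]<.135)&(np.hypot(C[:,0]-.433,C[:,1]+.207)<.03)
m=np.zeros((400,640),np.uint8); v,u=np.nonzero(p['depth']>0); m[v[t],u[t]]=1; m=cv2.morphologyEx(m,cv2.MORPH_OPEN,np.ones((3,3),np.uint8))
vv,uu=np.nonzero(m); P=np.array([world(p,(a,b),z=.128)[:2] for a,b in zip(uu,vv)])
print(len(P),C[t][:,2].mean(),hexfit(P,.027,None))
E
```

```text
t 11.65 pos [ 0.4343 -0.2078  0.2409] z [ 0. -0. -1.] y [1.    0.001 0.   ] F [ 0.8 -0.5  0.5] M [-0.05 -0.05 -0.  ] open 60.2 grip 0.0 q [ 0.56  0.27 -0.24  1.97  0.08  0.92  0.28]
1083 0.1284553464662883 (array([ 0.43486592, -0.20798417]), np.float64(59.83403281378388), np.float64(0.027919853910479235), np.float64(0.000362271753163457))
```

```bash
python3 - <<'E'
from h import *
Qg=down(60)*R.from_euler('y',30,degrees=True); g=np.array([.4346,-.2079,.108]); z=Qg.apply([0,0,1])
a=rows(g-.085*z,Qg,7); rows(g+.005*z,Qg,2,start=a); print(g-.085*z,g+.005*z,z)
E
```

```text
[[[-2.8, 4.7, 9.4], [2.3, 4.0, -8.3]], [[-4.2, 4.6, 9.0], [2.3, 3.9, -8.4]], [[-5.4, 4.2, 8.5], [2.3, 4.0, -8.3]], [[-6.6, 3.7, 7.9], [2.3, 3.9, -8.4]], [[-7.5, 3.0, 7.3], [2.3, 4.0, -8.3]]]
[[[-8.4, 2.1, 6.6], [2.2, 3.9, -8.4]], [[-9.1, 1.0, 6.0], [2.3, 4.0, -8.3]]]
[[[-0.0, -0.0, 45.0], [0.0, -0.0, -0.0]], [[-0.1, -0.1, 45.0], [0.0, -0.0, -0.0]]]
[ 0.47140608 -0.22915     0.18161216] [ 0.43243494 -0.20665     0.10366987] [-0.4330127  0.25      -0.8660254]
```

Request:
play_rows --steps '[[[-2.8,4.7,9.4],[2.3,4.0,-8.3]],[[-4.2,4.6,9.0],[2.3,3.9,-8.4]],[[-5.4,4.2,8.5],[2.3,4.0,-8.3]],[[-6.6,3.7,7.9],[2.3,3.9,-8.4]],[[-7.5,3.0,7.3],[2.3,4.0,-8.3]]]' --gripper 50

```text
t: 12.32
ee_pos: [0.4582, -0.2227, 0.1918]
ee_rot: [-1.11, -2.526, -0.14]
ft_force: [1.0, -0.7, 0.3]
opening: 0.0497
grip_force: 0.0
```

Request:
play_rows --steps '[[[-8.4,2.1,6.6],[2.2,3.9,-8.4]],[[-9.1,1.0,6.0],[2.3,4.0,-8.3]],[[0,0,0],[0,0,0]],[[0,0,0],[0,0,0]]]'

```text
t: 12.82
ee_pos: [0.4673, -0.2277, 0.1735]
ee_rot: [-0.683, -2.53, -0.184]
ft_force: [-1.0, -0.1, 1.0]
opening: 0.05
grip_force: 0.0
```

```bash
python3 - <<'E'
from h import *
st()
Qg=down(60)*R.from_euler('y',30,degrees=True); g=np.array([.4346,-.2079,.108]); z=Qg.apply([0,0,1])
rows(g+.005*z,Qg,3)
E
```

```text
t 12.82 pos [ 0.4673 -0.2277  0.1735] z [-0.44   0.254 -0.861] y [ 0.503  0.864 -0.002] F [-1.  -0.1  1. ] M [-0.29 -0.5   0.02] open 50.0 grip 0.0 q [ 0.66  0.76 -0.4   1.5   0.15  1.46  1.27]
[[[-0.1, 0.3, 27.0], [0.0, -0.2, -0.1]], [[-0.1, 0.2, 26.9], [0.0, -0.2, -0.0]], [[0.1, 0.3, 27.0], [0.0, -0.1, -0.1]]]
```

Request:
play_rows --steps '[[[0,0.3,27],[0,-0.2,0]],[[0,0.3,27],[0,-0.2,0]],[[0,0.2,27],[0,-0.1,0]],[[0,0,0],[0,0,0]],[[0,0,0],[0,0,0]]]'

```text
t: 13.45
ee_pos: [0.4332, -0.2071, 0.1046]
ee_rot: [-0.684, -2.54, -0.181]
ft_force: [0.2, -0.3, 0.0]
opening: 0.0501
grip_force: 0.0
```

```bash
python3 - <<'E'
from h import *
s,T=st(); print(np.array(s['ee_pos'])-T.apply([0,0,.005]))
E
```

```text
t 13.45 pos [ 0.4332 -0.2071  0.1046] z [-0.433  0.25  -0.866] y [ 0.502  0.865 -0.001] F [ 0.2 -0.3  0. ] M [-0.31 -0.45 -0.01] open 50.1 grip 0.0 q [ 0.67  0.79 -0.4   1.65  0.18  1.27  1.25]
[ 0.43532601 -0.20836463  0.10897299]
```

Request:
play_rows --steps '[[[0,0,0],[0,0,0]],[[0,0,0],[0,0,0]],[[0,0,0],[0,0,0]],[[0,0,0],[0,0,0]]]' --gripper 15 --squeeze 80

```text
t: 13.95
ee_pos: [0.4332, -0.2071, 0.1044]
ee_rot: [-0.683, -2.54, -0.181]
ft_force: [0.7, -1.8, 7.4]
opening: 0.0261
grip_force: 78.3
```

Request:
play_rows --steps '[[[10,0,-17.3],[0,0,0]],[[15,0,-26],[0,0,0]],[[15,0,-26],[0,0,0]],[[15,0,-26],[0,0,0]],[[0,0,0],[0,0,0]]]'

```text
t: 14.58
ee_pos: [0.4339, -0.2069, 0.2153]
ee_rot: [-0.683, -2.543, -0.181]
ft_force: [-0.5, 0.9, -5.3]
opening: 0.0266
grip_force: 79.2
```

```bash
python3 - <<'E'
from h import *
s,T=st()
p=eyes.read_camera('wrist'); v=eyes.silhouettes(p,'hex_bar')
for k in v[:1]:
    D=cloud(p,k['region']); L=D-np.array(s['ee_pos']); print(k['p'],len(D),np.percentile(D,[1,50,99],axis=0).round(4))
    m=(D[:,2]<.2)&(D[:,2]>D[:,2].min()); 
    for lo in np.arange(.09,.2,.02):
        q=D[(D[:,2]>lo)&(D[:,2]<lo+.02)]; 
        if len(q)>20: print(round(lo,3),len(q),np.median(q,0).round(4))
E
```

```text
t 14.57 pos [ 0.4339 -0.2069  0.2153] z [-0.431  0.249 -0.868] y [ 0.501  0.866 -0.   ] F [-0.5  0.9 -5.3] M [-0.56 -0.96  0.02] open 26.6 grip 79.2 q [ 0.69  0.64 -0.43  1.6   0.13  1.46  1.27]
0.78 4639 [[ 0.4225 -0.2207  0.238 ]
 [ 0.4357 -0.2075  0.2396]
 [ 0.4483 -0.1938  0.241 ]]
```

```bash
cat >> h.py <<'E'
M0=np.array([.5446,.0562,.122]); YAW=7.6
def target(foot_d,roll=-60.,al=29.8,lat=(0,0),M=M0):
    """TCP pose with the bar's foot foot_d (m) above the mouth on the bore axis; lat: mm along E1,E2"""
    Q,b=coll(YAW,roll); E=coll(YAW)[0].as_matrix(); Qt=Q*R.from_euler('y',al,degrees=True)
    return M+(foot_d+.1)*b+E[:,0]*lat[0]/1e3+E[:,1]*lat[1]/1e3+Qt.apply([0,0,.005]),Qt
E
python3 - <<'E'
from h import *; from kin import *
s,T=st(); q=np.array(s['joint_pos'])
for fd in [.06,.03,0,-.05]:
    p,Q=target(fd); q,e,a=ik(p,Q,q,1e-3); print(fd,p.round(4),q.round(2),round(e,1),round(a,1))
p,Q=target(.04); a=rows(p,Q,6); print(p,(T.inv()*Q).magnitude()*57.3)
E
```

```text
t 14.68 pos [ 0.4322 -0.2065  0.2129] z [-0.435  0.25  -0.865] y [ 0.501  0.866 -0.001] F [-0.1 -0.3 -4.9] M [-0.52 -0.85  0.01] open 25.9 grip 79.2 q [ 0.69  0.64 -0.43  1.61  0.13  1.46  1.27]
0.06 [0.4542 0.0454 0.2483] [ 0.6   0.21 -0.67  2.09 -0.2   0.78  1.34] 0.0 0.0
0.03 [0.4712 0.0477 0.2237] [ 0.55  0.29 -0.65  2.08 -0.15  0.72  1.3 ] 0.0 0.0
0 [0.4883 0.0499 0.1991] [ 0.5   0.36 -0.62  2.07 -0.11  0.66  1.26] 0.0 0.0
-0.05 [0.5167 0.0537 0.1582] [ 0.42  0.47 -0.56  2.04 -0.05  0.58  1.22] 0.0 0.0
[[[15.7, 39.3, 5.4], [-2.2, -4.9, -2.7]], [[14.4, 39.9, 5.6], [-2.2, -4.9, -2.7]], [[13.0, 40.2, 6.1], [-2.2, -4.9, -2.7]], [[11.6, 40.6, 6.5], [-2.2, -4.9, -2.7]], [[10.2, 40.9, 7.1], [-2.2, -4.9, -2.7]]]
[[[9.0, 41.0, 7.9], [-2.3, -4.9, -2.7]]]
[0.46555987 0.04690724 0.23189281] 36.09640802453787
```

Request:
play_rows --steps '[[[15.7,39.3,5.4],[-2.2,-4.9,-2.7]],[[14.4,39.9,5.6],[-2.2,-4.9,-2.7]],[[13.0,40.2,6.1],[-2.2,-4.9,-2.7]],[[11.6,40.6,6.5],[-2.2,-4.9,-2.7]],[[10.2,40.9,7.1],[-2.2,-4.9,-2.7]]]'

```text
t: 15.3
ee_pos: [0.4589, 0.006, 0.2281]
ee_rot: [-0.532, -3.041, -0.404]
ft_force: [0.3, -0.5, -5.5]
opening: 0.0257
grip_force: 79.2
```

Request:
play_rows --steps '[[[9.0,41.0,7.9],[-2.3,-4.9,-2.7]],[[0,0,0],[0,0,0]],[[0,0,0],[0,0,0]],[[0,0,0],[0,0,0]]]'

```text
t: 15.8
ee_pos: [0.4658, 0.0458, 0.2318]
ee_rot: [0.477, 3.006, 0.436]
ft_force: [0.4, -0.1, -4.9]
opening: 0.0257
grip_force: 79.6
```

```bash
python3 - <<'E'
from h import *
st(); p,Q=target(.04); print(p); a=rows(p,Q,1); p,Q=target(.01); rows(p,Q,2,start=a)
w=eyes.read_camera('wrist'); c=eyes.read_camera('scene')
for n in ['collet_mouth','hex_bar_mid']:
    for r in eyes.tip_of(w,n)[:1]: print('w',n,round(r['p'],2),np.round(r['position']))
    for r in eyes.tip_of(c,n)[:1]: print('s',n,round(r['p'],2),np.round(r['position']))
print('mouth px',pix(w,M0),pix(c,M0))
cv2.imwrite('pics/pre.png',np.vstack([w['image'],cv2.resize(c['image'][130:270,200:424],(640,400))])[:,:,::-1][:, ::1][::1][:800])
im=cv2.imread('pics/pre.png'); cv2.imwrite('pics/pre.png',cv2.resize(im,None,fx=.75,fy=.75))
E
```

```text
t 15.8 pos [0.4658 0.0458 0.2318] z [ 0.11   0.267 -0.958] y [0.293 0.912 0.287] F [ 0.4 -0.1 -4.9] M [-0.57  0.34  0.  ] open 25.7 grip 79.6 q [ 0.62  0.28 -0.72  2.08 -0.12  0.72  1.27]
[0.46555987 0.04690724 0.23189281]
[[[0.5, 1.0, 0.2], [0.0, -0.1, -0.1]]]
[[[-7.4, -0.0, 13.0], [0.0, 0.0, -0.0]], [[-7.5, -0.0, 13.0], [0.0, 0.0, -0.0]]]
s collet_mouth 0.86 [294. 207.]
s hex_bar_mid 0.81 [397. 196.]
mouth px [[328.16309535 284.44676563]] [[291.6885089  204.85788452]]
```

View pics/pre.png

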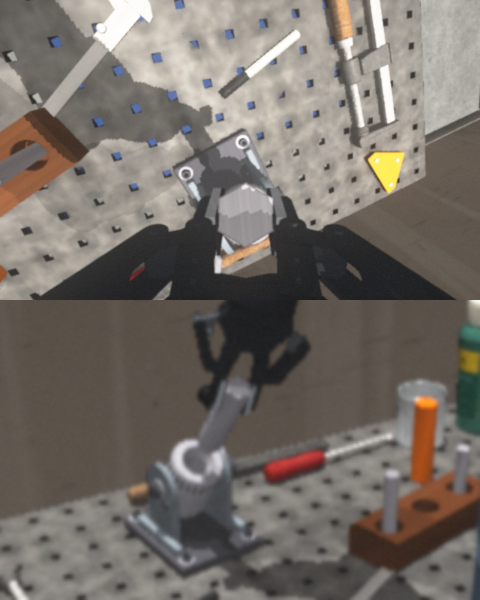

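Request:
play_rows --steps '[[[0.5,1.0,0.2],[0,-0.1,-0.1]],[[-7.4,0,13],[0,0,0]],[[-7.5,0,13],[0,0,0]],[[0,0,0],[0,0,0]],[[0,0,0],[0,0,0]]]'

```text
t: 16.73
ee_pos: [0.4826, 0.0506, 0.2078]
ee_rot: [0.47, 3.004, 0.436]
ft_force: [-0.2, -1.2, -4.4]
opening: 0.0261
grip_force: 79.4
```

```bash
cat > ins.py <<'E'
from h import *
s,T=st(); E=coll(YAW)[0].as_matrix(); b=-E[:,2]
foot=np.array(s['ee_pos'])-T.apply([0,0,.005])-.1*b
d=foot-M0; print('foot: along b %.1f mm, lat E1 %.1f E2 %.1f'%(d@b*1e3,d@E[:,0]*1e3,d@E[:,1]*1e3))
F=np.array(s['ft_force'])-[0,0,-4.8]; print('F along b %.1f E1 %.1f E2 %.1f'%(F@b,F@E[:,0],F@E[:,1]))
Q=target(0)[1]; print('rot err tool deg',np.degrees((T.inv()*Q).as_rotvec()).round(2), 'E1,E2,-b in tool',T.inv().apply([E[:,0],E[:,1],-b]).round(2).tolist())
E
python3 ins.py
```

```text
t 16.73 pos [0.4826 0.0506 0.2078] z [ 0.112  0.267 -0.957] y [0.289 0.913 0.288] F [-0.2 -1.2 -4.4] M [-0.51  0.26  0.06] open 26.1 grip 79.4 q [ 0.57  0.35 -0.7   2.07 -0.06  0.67  1.23]
foot: along b 10.3 mm, lat E1 1.4 E2 0.4
F along b 0.5 E1 -1.2 E2 -0.1
rot err tool deg [0.07 0.02 0.13] E1,E2,-b in tool [[0.43, 0.87, 0.25], [-0.75, 0.5, -0.43], [-0.5, -0.0, 0.87]]
```

Request:
play_rows --steps '[[[-2.2,-0.4,3.4],[0,0,0]],[[-2.2,-0.4,3.4],[0,0,0]],[[-2,0,3.5],[0,0,0]],[[-2,0,3.5],[0,0,0]],[[0,0,0],[0,0,0]]]'

```text
t: 17.35
ee_pos: [0.4921, 0.0508, 0.1945]
ee_rot: [0.471, 3.003, 0.436]
ft_force: [-0.6, -0.5, -4.6]
opening: 0.0259
grip_force: 79.5
```

```bash
python3 ins.py
```

```text
t 17.35 pos [0.4921 0.0508 0.1945] z [ 0.112  0.266 -0.957] y [0.289 0.913 0.288] F [-0.6 -0.5 -4.6] M [-0.58  0.33 -0.04] open 25.9 grip 79.5 q [ 0.55  0.39 -0.68  2.06 -0.04  0.64  1.21]
foot: along b -6.0 mm, lat E1 0.3 E2 0.5
F along b 0.5 E1 -0.4 E2 -0.4
rot err tool deg [0.07 0.05 0.12] E1,E2,-b in tool [[0.43, 0.87, 0.25], [-0.75, 0.5, -0.43], [-0.5, -0.0, 0.87]]
```

Free so far, 6 mm inside the cone; continue in 2 mm steps.

Request:
play_rows --steps '[[[-1,0,1.7],[0,0,0]],[[-1,0,1.7],[0,0,0]],[[-1,0,1.7],[0,0,0]]]'

```text
t: 17.73
ee_pos: [0.4956, 0.0511, 0.1899]
ee_rot: [0.47, 3.003, 0.435]
ft_force: [0.1, 0.5, -4.8]
opening: 0.0263
grip_force: 79.5
```

```bash
python3 ins.py
```

```text
t 17.73 pos [0.4956 0.0511 0.1899] z [ 0.113  0.266 -0.957] y [0.289 0.913 0.288] F [ 0.1  0.5 -4.8] M [-0.58  0.33 -0.01] open 26.3 grip 79.5 q [ 0.54  0.4  -0.67  2.05 -0.03  0.63  1.2 ]
foot: along b -11.8 mm, lat E1 0.2 E2 0.7
F along b -0.1 E1 0.5 E2 0.1
rot err tool deg [0.06 0.08 0.12] E1,E2,-b in tool [[0.43, 0.87, 0.25], [-0.75, 0.5, -0.43], [-0.5, -0.0, 0.87]]
```

Request:
play_rows --steps '[[[-0.7,0,1.3],[0,0,0]],[[-0.7,0,1.3],[0,0,0]],[[-0.7,0,1.3],[0,0,0]],[[0,0,0],[0,0,0]]]'

```text
t: 18.23
ee_pos: [0.498, 0.0515, 0.1863]
ee_rot: [0.47, 3.003, 0.435]
ft_force: [0.0, 1.0, -4.6]
opening: 0.0256
grip_force: 79.5
```

```bash
python3 ins.py
```

```text
t 18.23 pos [0.498  0.0515 0.1863] z [ 0.113  0.266 -0.957] y [0.289 0.913 0.288] F [ 0.   1.  -4.6] M [-0.53  0.32 -0.01] open 25.6 grip 79.5 q [ 0.53  0.41 -0.67  2.05 -0.02  0.63  1.2 ]
foot: along b -16.1 mm, lat E1 0.3 E2 0.6
F along b 0.1 E1 1.0 E2 0.3
rot err tool deg [0.07 0.07 0.12] E1,E2,-b in tool [[0.43, 0.87, 0.25], [-0.75, 0.5, -0.43], [-0.5, -0.0, 0.87]]
```

Request:
play_rows --steps '[[[-1,0,1.7],[0,0,0]],[[-1,0,1.7],[0,0,0]],[[-1,0,1.7],[0,0,0]]]'

```text
t: 18.6
ee_pos: [0.5015, 0.052, 0.1814]
ee_rot: [0.47, 3.003, 0.435]
ft_force: [-0.6, -0.9, -4.7]
opening: 0.026
grip_force: 79.5
```

Request:
play_rows --steps '[[[-1,0,1.7],[0,0,0]],[[-1,0,1.7],[0,0,0]],[[0,0,0],[0,0,0]]]'

```text
t: 18.98
ee_pos: [0.5037, 0.0522, 0.1782]
ee_rot: [0.471, 3.003, 0.435]
ft_force: [0.8, 0.5, -4.0]
opening: 0.0257
grip_force: 79.5
```

```bash
python3 ins.py
```

```text
t 18.98 pos [0.5037 0.0522 0.1782] z [ 0.112  0.266 -0.957] y [0.289 0.913 0.288] F [ 0.8  0.5 -4. ] M [-0.51  0.3   0.03] open 25.7 grip 79.5 q [ 0.51  0.43 -0.65  2.04 -0.01  0.61  1.19]
foot: along b -26.0 mm, lat E1 0.2 E2 0.7
F along b 0.2 E1 0.4 E2 1.2
rot err tool deg [0.06 0.07 0.12] E1,E2,-b in tool [[0.43, 0.87, 0.25], [-0.75, 0.5, -0.43], [-0.5, -0.0, 0.87]]
```

Request:
play_rows --steps '[[[-1.3,0,2.2],[0,0,0]],[[-1.3,0,2.2],[0,0,0]],[[-1.3,0,2.2],[0,0,0]]]'

```text
t: 19.35
ee_pos: [0.5082, 0.0528, 0.1719]
ee_rot: [0.471, 3.003, 0.435]
ft_force: [0.3, -0.4, -4.9]
opening: 0.0262
grip_force: 79.5
```

Request:
play_rows --steps '[[[-1.3,0,2.2],[0,0,0]],[[-1.3,0,2.2],[0,0,0]],[[-1.3,0,2.2],[0,0,0]],[[0,0,0],[0,0,0]]]'

```text
t: 19.85
ee_pos: [0.5126, 0.0534, 0.1657]
ee_rot: [0.471, 3.003, 0.436]
ft_force: [0.1, -0.4, -3.9]
opening: 0.026
grip_force: 79.5
```

```bash
python3 ins.py
```

```text
t 19.85 pos [0.5126 0.0534 0.1657] z [ 0.112  0.266 -0.957] y [0.289 0.913 0.288] F [ 0.1 -0.4 -3.9] M [-0.55  0.35 -0.04] open 26.0 grip 79.5 q [ 0.49  0.46 -0.64  2.03  0.01  0.59  1.17]
foot: along b -41.4 mm, lat E1 0.2 E2 0.9
F along b 0.7 E1 -0.4 E2 0.5
rot err tool deg [0.07 0.06 0.12] E1,E2,-b in tool [[0.43, 0.87, 0.25], [-0.75, 0.5, -0.43], [-0.5, -0.0, 0.87]]
```

Request:
play_rows --steps '[[[-0.6,0,1.1],[0,0,0]],[[-0.6,0,1.1],[0,0,0]],[[-0.6,0,1.1],[0,0,0]]]'

```text
t: 20.23
ee_pos: [0.5147, 0.0536, 0.1627]
ee_rot: [0.471, 3.003, 0.435]
ft_force: [0.3, 0.0, -5.1]
opening: 0.026
grip_force: 79.5
```

Request:
play_rows --steps '[[[-0.6,0,1.0],[0,0,0]],[[-0.6,0,1.0],[0,0,0]]]'

```text
t: 20.48
ee_pos: [0.516, 0.0538, 0.1608]
ee_rot: [0.47, 3.003, 0.435]
ft_force: [-0.5, 0.9, -4.1]
opening: 0.026
grip_force: 79.5
```

```bash
python3 ins.py
```

```text
t 20.48 pos [0.516  0.0538 0.1608] z [ 0.113  0.266 -0.957] y [0.289 0.913 0.288] F [-0.5  0.9 -4.1] M [-0.51  0.36  0.03] open 26.0 grip 79.5 q [ 0.48  0.48 -0.63  2.03  0.02  0.58  1.17]
foot: along b -47.4 mm, lat E1 0.2 E2 1.0
F along b 0.8 E1 1.0 E2 0.1
rot err tool deg [0.06 0.08 0.13] E1,E2,-b in tool [[0.43, 0.87, 0.25], [-0.75, 0.5, -0.43], [-0.5, -0.0, 0.87]]
```

Request:
play_rows --steps '[[[-0.6,0,1.0],[0,0,0]],[[-0.6,0,1.0],[0,0,0]]]'

```text
t: 20.72
ee_pos: [0.5159, 0.0542, 0.1603]
ee_rot: [0.47, 3.007, 0.434]
ft_force: [-21.2, -6.5, 36.2]
opening: 0.0256
grip_force: 84.7
```

Request:
play_rows --steps '[[[-0.5,0,0.9],[0,0,0]],[[-0.5,0,0.9],[0,0,0]]]'

```text
t: 20.98
ee_pos: [0.5154, 0.0547, 0.1594]
ee_rot: [0.469, 3.01, 0.433]
ft_force: [-32.5, -7.2, 50.9]
opening: 0.0261
grip_force: 86.6
```

```bash
python3 ins.py
```

```text
t 20.98 pos [0.5154 0.0547 0.1594] z [ 0.106  0.265 -0.958] y [0.289 0.914 0.285] F [-32.5  -7.2  50.9] M [0.63 5.02 1.32] open 26.1 grip 86.6 q [ 0.48  0.48 -0.63  2.02  0.03  0.59  1.17]
foot: along b -48.3 mm, lat E1 1.1 E2 -0.2
F along b 64.6 E1 -2.8 E2 4.8
rot err tool deg [-0.12 -0.27  0.18] E1,E2,-b in tool [[0.43, 0.87, 0.25], [-0.75, 0.5, -0.43], [-0.5, 0.0, 0.87]]
```

Request:
play_rows --steps '[[[1.4,0,-2.4],[0,0,0]],[[0,0,0],[0,0,0]]]'

```text
t: 21.22
ee_pos: [0.5156, 0.0541, 0.1598]
ee_rot: [0.47, 3.006, 0.435]
ft_force: [-9.0, -2.8, 9.8]
opening: 0.0258
grip_force: 81.6
```

```bash
python3 ins.py
```

```text
t 21.23 pos [0.5156 0.0541 0.1598] z [ 0.11   0.266 -0.958] y [0.289 0.913 0.287] F [-9.  -2.8  9.8] M [-0.35  1.78  0.4 ] open 25.8 grip 81.6 q [ 0.48  0.48 -0.63  2.03  0.02  0.58  1.17]
foot: along b -48.1 mm, lat E1 0.5 E2 0.0
F along b 17.3 E1 -1.6 E2 0.7
rot err tool deg [ 0.   -0.06  0.14] E1,E2,-b in tool [[0.43, 0.87, 0.25], [-0.75, 0.5, -0.43], [-0.5, -0.0, 0.87]]
```

Request:
play_rows --steps '[[[0.4,0,-0.6],[0,0,0]],[[0,0,0],[0,0,0]]]'

```text
t: 21.48
ee_pos: [0.5157, 0.054, 0.1599]
ee_rot: [0.47, 3.005, 0.435]
ft_force: [-6.7, 0.1, 2.5]
opening: 0.0258
grip_force: 80.3
```

Request:
play_rows --steps '[[[0,0,0],[0,0,0]],[[0,0,0],[0,0,0]],[[0,0,0],[0,0,0]],[[0,0,0],[0,0,0]]]' --gripper 50

```text
t: 21.98
ee_pos: [0.5168, 0.0539, 0.1603]
ee_rot: [0.47, 3.002, 0.436]
ft_force: [-0.5, -0.0, 0.3]
opening: 0.0498
grip_force: 0.0
```

```bash
cat > bar.py <<'E'
from h import *
s,T=st(); E=coll(YAW)[0].as_matrix(); b=-E[:,2]
p=eyes.read_camera('wrist')
C=cloud(p,np.ones((400,640),bool)); d=C-M0; h=d@b*1e3; u=d@E[:,0]*1e3; v=d@E[:,1]*1e3
t=(h>50)&(h<90)&(np.hypot(u,v)<18); q=np.c_[h,u,v][t]
if len(q)>20:
    ht=np.percentile(q[:,0],90); q2=q[abs(q[:,0]-np.median(q[:,0]))<4]; print('top h median %.1f p90 %.1f n %d'%(np.median(q[:,0]),ht,len(q)),'mean',q2.mean(0).round(1))
    P=C[t][abs(h[t]-np.median(q[:,0]))<4]; n=np.linalg.svd(P-P.mean(0),full_matrices=False)[2][2]; n*=np.sign(n[2]); print('normal vs b deg',np.degrees(np.arccos(n@b)).round(1))
E
python3 bar.py
```

```text
t 21.98 pos [0.5168 0.0539 0.1603] z [ 0.113  0.266 -0.957] y [0.289 0.913 0.288] F [-0.5 -0.   0.3] M [-0.31  0.2  -0.  ] open 49.8 grip 0.0 q [ 0.48  0.48 -0.63  2.03  0.02  0.58  1.17]
top h median 72.2 p90 73.2 n 4016 mean [72.2  1.  -6.2]
normal vs b deg 4.2
```

Request:
play_rows --steps '[[[7,0,-12.1],[0,0,0]],[[15,0,-26],[0,0,0]],[[15,0,-26],[0,0,0]],[[0,0,0],[0,0,0]],[[0,0,0],[0,0,0]]]'

```text
t: 22.65
ee_pos: [0.4742, 0.048, 0.2206]
ee_rot: [0.471, 3.002, 0.435]
ft_force: [-0.7, 0.8, -1.4]
opening: 0.0503
grip_force: 0.0
```

```bash
python3 bar.py; python3 - <<'E'
from h import *
a=rows([.54,.02,.28],down(97.6),4); a=rows([.634,.0015,.235],down(97.6),3,start=a)
p=eyes.read_camera('top'); c=eyes.read_camera('scene')
for i in (p,c):
    for r in eyes.tip_of(i,'lever_ball')[:1]: print(r['p'],r['position'],world(i,r['position'],z=.161))
    C=cloud(i,np.ones((400,640),bool)); z=C[(np.hypot(C[:,0]-.63,C[:,1])<.035)&(C[:,2]>.15)]; print(len(z),z.mean(0),z.max(0),z.min(0))
E
```

```text
t 22.65 pos [0.4742 0.048  0.2206] z [ 0.113  0.266 -0.957] y [0.289 0.913 0.288] F [-0.7  0.8 -1.4] M [-0.3   0.16 -0.  ] open 50.3 grip 0.0 q [ 0.6   0.31 -0.72  2.07 -0.09  0.69  1.24]
top h median 72.2 p90 73.4 n 1605 mean [72.3  1.2 -6.3]
normal vs b deg 4.4
[[[-18.2, 2.6, -14.3], [4.0, 1.3, -6.3]], [[-18.0, -0.3, -14.9], [4.1, 1.3, -6.3]], [[-17.5, -3.4, -15.0], [4.0, 1.3, -6.3]], [[-16.6, -6.4, -15.2], [4.0, 1.3, -6.3]]]
[[[-30.3, -10.2, 15.0], [0.0, -0.0, -0.0]], [[-30.2, -10.3, 15.0], [0.0, -0.0, -0.0]], [[-30.3, -10.2, 15.0], [0.0, -0.0, -0.0]]]
0.48 [307.2, 164.2] [ 6.27665549e-01 -1.97970195e-04  1.61000000e-01]
104 [0.62692854 0.00243932 0.16829415] [0.64023431 0.01467305 0.17694494] [ 0.6148896  -0.00939959  0.15038301]
0.54 [295.6, 171.8] [ 0.65267696 -0.00764748  0.161     ]
29 [ 0.61960178 -0.00201392  0.16108158] [0.62819426 0.00621418 0.17288843] [ 0.61178936 -0.00906393  0.15215546]
```

Request:
play_rows --steps '[[[-18.2,2.6,-14.3],[4.0,1.3,-6.3]],[[-18.0,-0.3,-14.9],[4.1,1.3,-6.3]],[[-17.5,-3.4,-15.0],[4.0,1.3,-6.3]],[[-16.6,-6.4,-15.2],[4.0,1.3,-6.3]]]' --gripper 0

```text
t: 23.4
ee_pos: [0.5407, 0.0199, 0.2804]
ee_rot: [0.213, -3.133, 0.003]
ft_force: [-0.3, -0.7, -0.1]
opening: 0.0
grip_force: 0.0
```

Request:
play_rows --steps '[[[-30,-10.2,10],[0,0,0]],[[-30,-10.3,10],[0,0,0]],[[-28,-10,10],[0,0,0]],[[0,0,0],[0,0,0]],[[0,0,0],[0,0,0]]]'

```text
t: 24.02
ee_pos: [0.6306, 0.0021, 0.2499]
ee_rot: [0.208, -3.133, -0.002]
ft_force: [-0.6, 0.3, 0.2]
opening: -0.0001
grip_force: 0.0
```

```bash
python3 - <<'E'
from h import *
st(); a=rows([.630,.002,.2],down(97.6),2)
E
```

```text
t 24.02 pos [0.6306 0.0021 0.2499] z [-0.002  0.001 -1.   ] y [-0.132  0.991  0.001] F [-0.6  0.3  0.2] M [-0.01  0.01 -0.01] open -0.1 grip 0.0 q [ 0.35  0.58 -0.61  1.56  0.35  1.12  1.36]
[[[0.3, -0.0, 24.9], [0.0, -0.0, 0.0]], [[0.3, -0.0, 25.0], [0.1, -0.1, 0.0]]]
```

Request:
play_rows --steps '[[[0,0,25],[0,0,0]],[[0,0,25],[0,0,0]],[[0,0,5],[0,0,0]],[[0,0,5],[0,0,0]],[[0,0,0],[0,0,0]]]'

```text
t: 24.65
ee_pos: [0.6314, 0.0017, 0.1911]
ee_rot: [-0.208, 3.134, 0.001]
ft_force: [-0.4, -0.2, -0.2]
opening: -0.0
grip_force: 0.0
```

Request:
play_rows --steps '[[[-6.4,0,5.3],[0,0,0]],[[-6.3,0,5.3],[0,0,0]],[[-5.3,0,6.3],[0,0,0]],[[-5.3,0,6.4],[0,0,0]]]'

```text
t: 25.15
ee_pos: [0.658, 0.0051, 0.1698]
ee_rot: [-0.207, 3.127, 0.001]
ft_force: [3.1, -0.6, 8.5]
opening: 0.0001
grip_force: 4.7
```

```bash
cat > ball.py <<'E'
from h import *
st()
for n in ('top','scene'):
    i=eyes.read_camera(n)
    for r in eyes.tip_of(i,'lever_ball')[:1]: print(n,round(r['p'],2),np.round(r['position']),world(i,r['position']).round(4))
E
python3 ball.py
```

```text
t 25.15 pos [0.658  0.0051 0.1698] z [ 0.007  0.001 -1.   ] y [-0.132  0.991  0.   ] F [ 3.1 -0.6  8.5] M [ 0.   -0.55  0.02] open 0.1 grip 4.7 q [ 0.3   0.7  -0.57  1.56  0.42  1.    1.31]
top 0.78 [306. 158.] [ 0.5109 -0.0078  0.5892]
scene 0.64 [293. 178.] [0.6421 0.0065 0.148 ]
```

Request:
play_rows --steps '[[[-4,0,7.2],[0,0,0]],[[-4,0,7.2],[0,0,0]],[[-2.8,0,7.7],[0,0,0]],[[-2.8,0,7.7],[0,0,0]]]'

```text
t: 25.85
ee_pos: [0.6731, 0.0073, 0.1408]
ee_rot: [-0.206, 3.124, 0.002]
ft_force: [4.9, 0.9, 7.4]
opening: -0.0002
grip_force: 3.9
```

Request:
play_rows --steps '[[[-1.5,0,8],[0,0,0]],[[-1.2,0,8],[0,0,0]],[[0,0,0],[0,0,0]]]'

```text
t: 26.22
ee_pos: [0.6727, 0.0073, 0.1225]
ee_rot: [-0.207, 3.131, 0.001]
ft_force: [2.3, 0.5, 4.1]
opening: -0.0001
grip_force: 2.0
```

Request:
play_rows --steps '[[[0,0,4],[0,0,0]],[[0,0,4],[0,0,0]],[[0,0,0],[0,0,0]]]'

```text
t: 26.6
ee_pos: [0.6718, 0.007, 0.1143]
ee_rot: [-0.207, 3.132, 0.001]
ft_force: [2.1, 0.9, 4.7]
opening: -0.0001
grip_force: 2.2
```

Request:
play_rows --steps '[[[0,0,1.5],[0,0,0]],[[0,0,0],[0,0,0]]]'

```text
t: 26.85
ee_pos: [0.6718, 0.007, 0.1129]
ee_rot: [-0.207, 3.132, 0.001]
ft_force: [3.3, -0.5, 5.5]
opening: 0.0004
grip_force: 2.6
```

Request:
play_rows --steps '[[[0,0,1.5],[0,0,0]],[[0,0,0],[0,0,0]]]'

```text
t: 27.1
ee_pos: [0.672, 0.0071, 0.1117]
ee_rot: [-0.207, 3.132, 0.001]
ft_force: [3.3, 1.9, 7.3]
opening: 0.0001
grip_force: 3.4
```

Request:
play_rows --steps '[[[0,0,1],[0,0,0]],[[0,0,0],[0,0,0]]]'

```text
t: 27.35
ee_pos: [0.6721, 0.0071, 0.1116]
ee_rot: [-0.207, 3.131, 0.001]
ft_force: [0.9, -0.1, 10.9]
opening: -0.0001
grip_force: 6.1
```

Request:
play_rows --steps '[[[0,0,1],[0,0,0]],[[0,0,0],[0,0,0]]]'

```text
t: 27.6
ee_pos: [0.6721, 0.0071, 0.1113]
ee_rot: [-0.207, 3.131, 0.0]
ft_force: [-1.4, -0.3, 18.4]
opening: 0.0002
grip_force: 8.8
```

Request:
play_rows --steps '[[[0,0,0.7],[0,0,0]],[[0,0,0],[0,0,0]]]'

```text
t: 27.85
ee_pos: [0.6722, 0.0071, 0.1112]
ee_rot: [-0.207, 3.131, -0.0]
ft_force: [-2.6, -1.2, 21.0]
opening: -0.0001
grip_force: 10.7
```

```bash
python3 ball.py; python3 bar.py
```

```text
t 27.85 pos [0.6722 0.0071 0.1112] z [ 0.004  0.    -1.   ] y [-0.132  0.991 -0.   ] F [-2.6 -1.2 21. ] M [-0.19  0.63 -0.01] open -0.1 grip 10.7 q [ 0.27  0.79 -0.53  1.54  0.47  0.94  1.29]
top 0.72 [306. 156.] [ 0.53   -0.0062  0.5343]
scene 0.46 [292. 197.] [0.5167 0.0678 0.1594]
t 28.05 pos [0.6722 0.0071 0.1112] z [ 0.004  0.    -1.   ] y [-0.132  0.991 -0.   ] F [-3.4 -0.5 21.6] M [-0.09  0.64  0.08] open -0.0 grip 10.7 q [ 0.27  0.79 -0.53  1.54  0.47  0.94  1.29]
```

Request:
play_rows --steps '[[[0,0,1],[0,0,0]],[[0,0,0.8],[0,0,0]],[[0,0,0],[0,0,0]]]'

```text
t: 28.48
ee_pos: [0.6723, 0.0071, 0.1109]
ee_rot: [-0.207, 3.131, -0.001]
ft_force: [-6.0, -1.6, 31.4]
opening: 0.0003
grip_force: 15.8
```

Request:
play_rows --steps '[[[0,0,-8],[0,0,0]],[[0,0,-40],[0,0,0]],[[0,0,-50],[0,0,0]],[[0,0,-50],[0,0,0]],[[0,0,-40],[0,0,0]]]'

```text
t: 29.1
ee_pos: [0.6697, 0.0065, 0.2951]
ee_rot: [0.207, -3.133, -0.0]
ft_force: [1.0, -0.2, -0.2]
opening: 0.0002
grip_force: 0.0
```

Request:
play_rows --steps '[[[30,0,-10],[0,0,0]],[[30,0,-10],[0,0,0]],[[0,0,0],[0,0,0]],[[0,0,0],[0,0,0]]]'

```text
t: 29.6
ee_pos: [0.6108, -0.0016, 0.3132]
ee_rot: [0.207, -3.133, -0.0]
ft_force: [0.2, 0.3, -0.6]
opening: -0.0001
grip_force: 0.0
```

```bash
python3 bar.py; python3 - <<'E'
from h import *
p=eyes.read_camera('wrist')
H=np.array([.5791,-.0058,.085])
C=cloud(p,np.ones((400,640),bool)); a=np.radians(YAW); xf=np.array([np.cos(a),np.sin(a),0]); yf=np.array([-np.sin(a),np.cos(a),0])
d=(C-H)*1e3; u=d@xf; v=d@yf; k=(abs(v)<16)&(u>75)&(u<115)&(d[:,2]>-15)
print(k.sum(),'ball x',np.percentile(u[k],[1,50,99]),'y',np.percentile(v[k],[1,99]),'top z rel',np.percentile(d[k,2],[50,95,99]) if k.sum() else '')
save(p,'end.png')
for n in ('scene',):
    i=eyes.read_camera(n)
    for r in eyes.tip_of(i,'lever_ball')[:2]: print(n,round(r['p'],2),np.round(r['position']),world(i,r['position']).round(4))
E
```

```text
t 29.6 pos [ 0.6108 -0.0016  0.3132] z [-0.002  0.    -1.   ] y [-0.132  0.991  0.   ] F [ 0.2  0.3 -0.6] M [ 0.01  0.03 -0.  ] open -0.1 grip 0.0 q [ 0.38  0.48 -0.64  1.54  0.3   1.22  1.39]
top h median 71.1 p90 72.3 n 1617 mean [71.4 -0.8  1.8]
normal vs b deg 3.2
475 ball x [ 75.43312941  89.48368463 104.92048278] y [-11.472337    12.18149314] top z rel [ 9.03843995 13.31191879 14.06016914]
scene 0.41 [292. 191.] [ 6.658e-01 -6.000e-04  9.750e-02]
```

View pics/end.png

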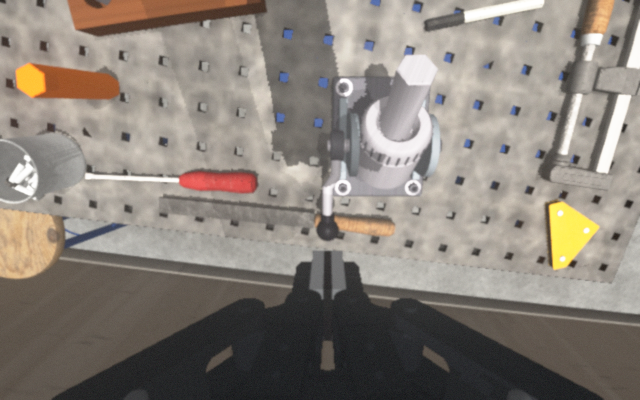

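```bash
python3 -c "
from cell import bot
print(bot.job_done())"
```

```text
the job is handed in; nothing more can be done
None
```

The hex bar is on the depth stop (about 48 mm down) and let go, the lever is level against its end stop with the jaws on the bar, and the job was handed in at about 30 s. Contact with the stop briefly pushed the wrist force to about 65 N, under the 120 N limit.

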